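# Tip the boilers out of the parts carousel

## Task

First nest all the loose wooden bowls into one upright stack standing centred on the round cork patch below the carousel's spout. Then, for each boiler in the carousel, turn the wheel by its knob to bring that compartment to the spout and raise the handle slowly to tip the boiler out into the top bowl (do not pick boilers out of the wheel with the gripper; one that misses the bowl may be picked up off the table and put in). Keep the buffer stops in the wheel, let the carousel back down level at the end, and leave the coach, the shed and the pin vise where they are.

Things in the scene. Friction and masses are not known exactly. Their poses are not given: they have to be found in the camera images.
- stand: the carousel's fixed wooden stand: a 12 mm board 250 x 330 mm on the 2 mm thick cutting mat, with two hinge posts and a rest block. Origin on the mat below the wheel's centre; own x points level towards the spout side, z up. The posts stand 105 mm along +x and 152 mm to either side, 157 mm tall
- pad (a point): centre of the cork patch (86 mm across, flush with the mat) for the stack, 205 mm from the stand's origin along its x. Nothing overhangs it while the carousel is level: the spout ends 155 mm from the stand's origin, 150 mm up; tipped fully its underside is still 119 mm above the table
- tip_axis (a point): the tipping hinge, on its axis halfway between the posts, 105 mm from the stand's origin along its x and 145 mm above the mat; the axis runs along the stand's y
- cradle (a joint): tipping angle of the cradle that carries the wheel: 0 level (on its stop) to 0.70 rad spout down. Damped, sinks back level by itself when let go; about 3 N at the handle raises it. A boiler starts to slide at about 0.25 rad (0.3 to 0.6 if it snags); raised slowly (about 0.2 rad/s) it drops into the bowl instead of flying past
- handle (a point): middle of the tipping handle, a round bar 10 mm thick and 90 mm long, along the stand's y, on the side opposite the spout: 277 mm behind the hinge axis and 20 mm above it when level; about 44 mm of free space between the bar and the cradle's rim. It rises along a circle about the hinge axis, to about 0.34 m when fully tipped
- wheel (a joint): wheel angle, anticlockwise from above positive, no stop within a full turn; stays where left (0.15 N m). Five 72 degree compartments between 38 mm high walls; compartment k (0-4) faces the spout at -k x 1.2566 rad (any full turns). Floor flat. Rim closed but for the spout, 95 mm wide (24 degrees each side) narrowing to 74; set within 0.1 rad to empty cleanly
- wheel_mid (a point): point on the wheel's axis at floor level (145 mm above the mat when level), 105 mm behind the tipping axis; the wheel is 230 mm across. Its own x axis points to the centre of compartment 0
- knob (a point): grip point of the knob in the middle of the wheel, 80 mm above wheel_mid: an upright bar 56 mm long, 14 mm thick, its top 16 mm above this point and its bottom 24 mm below, which is 18 mm above the top of the compartment walls. Its long side lies along its own x, which points to the centre of compartment 0
- barrel1: a brass boiler: a barrel 60 mm long and 26 mm across with domed ends and three fine bands, on a flat foot 36 x 24 mm that makes it 28 mm high in all; about 60 g, polished, slides easily; starts in a compartment of the wheel, no two in one. Origin: centre of the underside of the foot (15 mm below the barrel's axis), own x along the barrel, z up. May be absent
- barrel2: a brass boiler: a barrel 60 mm long and 26 mm across with domed ends and three fine bands, on a flat foot 36 x 24 mm that makes it 28 mm high in all; about 60 g, polished, slides easily; starts in a compartment of the wheel, no two in one. Origin: centre of the underside of the foot (15 mm below the barrel's axis), own x along the barrel, z up. May be absent
- barrel3: a brass boiler: a barrel 60 mm long and 26 mm across with domed ends and three fine bands, on a flat foot 36 x 24 mm that makes it 28 mm high in all; about 60 g, polished, slides easily; starts in a compartment of the wheel, no two in one. Origin: centre of the underside of the foot (15 mm below the barrel's axis), own x along the barrel, z up. May be absent
- stop1: a brass buffer stop: a flat foot 50 x 34 mm with an upright plate, 38 mm high; lies in a compartment of the wheel and stays there. Origin: centre of the underside of its foot
- stop2: a brass buffer stop: a flat foot 50 x 34 mm with an upright plate, 38 mm high; lies in a compartment of the wheel and stays there. Origin: centre of the underside of its foot
- bowl1: a turned, waxed wooden bowl, all alike: 116 mm across the rim, 72 mm across the foot, 52 mm high, wall 8 mm thick flaring 23 degrees from upright, floor 6 mm thick, about 0.13 kg; nested, its foot sits 17 to 24 mm above the foot of the one below. Origin: centre of the underside, z up. Can be lifted by pinching the wall at the rim, one finger inside. May be absent
- bowl2: a turned, waxed wooden bowl, all alike: 116 mm across the rim, 72 mm across the foot, 52 mm high, wall 8 mm thick flaring 23 degrees from upright, floor 6 mm thick, about 0.13 kg; nested, its foot sits 17 to 24 mm above the foot of the one below. Origin: centre of the underside, z up. Can be lifted by pinching the wall at the rim, one finger inside. May be absent
- bowl3: a turned, waxed wooden bowl, all alike: 116 mm across the rim, 72 mm across the foot, 52 mm high, wall 8 mm thick flaring 23 degrees from upright, floor 6 mm thick, about 0.13 kg; nested, its foot sits 17 to 24 mm above the foot of the one below. Origin: centre of the underside, z up. Can be lifted by pinching the wall at the rim, one finger inside. May be absent
- coach: bystander: maroon plastic coach body, 204 x 56 x 55 mm, origin at the centre of its underside
- shed: bystander: grey resin goods shed, 100 x 80 x 72 mm, origin at the centre of its underside
- pinvise: bystander: chrome pin vise, 110 mm long, 16 mm thick at most, lying on the mat, origin at the middle of its underside
Not all that is in view belongs to the job. What is shaped like the bowl2 but yellow is not meant.

How it is judged (in metres and radians):
On the way, in this order (a step that is already met when the one before it is completed fails the run):
1. all the bowls stand nested in one upright stack on the cork patch (horizontal distance between each of bowl1, bowl2, bowl3 and pad below 0.025 m and angle between each of bowl1, bowl2, bowl3's own z axis and vertical below 0.15 rad and height (world z) of each of bowl1, bowl2, bowl3 below 0.056 m and linear speed of each of bowl1, bowl2, bowl3 below 0.05 m/s), for 0.2 s.
2. every boiler lies in the top bowl of the stack (horizontal distance between each of barrel1, barrel2, barrel3 and pad below 0.062 m and height (world z) of barrel1 between 0.022 and 0.118 m and height (world z) of barrel2 between 0.022 and 0.118 m and height (world z) of barrel3 between 0.022 and 0.118 m and horizontal distance between each of bowl1, bowl2, bowl3 and pad below 0.025 m and angle between each of bowl1, bowl2, bowl3's own z axis and vertical below 0.15 rad and height (world z) of each of bowl1, bowl2, bowl3 below 0.056 m), for 0.2 s.
At the end, for the whole second after the job is handed in: all bowls nested on the cork patch (within 25 mm of its centre, upright within 0.15 rad, feet below 56 mm); all boilers in the top bowl (within 62 mm of that centre, 22-118 mm high); both stops in the wheel; carousel level within 0.06 rad; all at rest (all of step 2 and horizontal distance between each of stop1, stop2 and wheel_mid below 0.12 m and height (world z) of each of stop1, stop2 above 0.12 m and linear speed of each of barrel1, barrel2, barrel3, stop1, stop2, bowl1, bowl2, bowl3 below 0.03 m/s and value of joint cradle below 0.06 rad); the robot touches nothing.
It fails at once if a buffer stop leaves the wheel (height (world z) of any of stop1, stop2 below 0.1 m).
It fails at once if a boiler still in the wheel is handled with the fingers ((contact force between the fingers and barrel1 above 1 N and height (world z) of barrel1 above 0.125 m and horizontal distance between barrel1 and wheel_mid below 0.115 m) or (contact force between the fingers and barrel2 above 1 N and height (world z) of barrel2 above 0.125 m and horizontal distance between barrel2 and wheel_mid below 0.115 m) or (contact force between the fingers and barrel3 above 1 N and height (world z) of barrel3 above 0.125 m and horizontal distance between barrel3 and wheel_mid below 0.115 m)).
It fails at once if the coach, the shed or the pin vise is moved more than 3 cm (distance of any of coach, shed, pinvise from where it was at the start of the episode above 0.03 m).
Of barrel1, barrel2, barrel3 only 2 to 3 are there at a start; the rules pass over those that are not, and their reading is None.
Of bowl1, bowl2, bowl3 only 2 to 3 are there at a start; the rules pass over those that are not, and their reading is None.
At some moment in a run one of bowl1, bowl2, bowl3 may be knocked a few centimetres aside while the robot is not near it.
Once in a run the grip may slacken for a moment while it holds something.
It also fails if it takes over 210 s, if anything falls off the work surface, if the arm or the gripper's body presses on something with over 40 N, if the wrist force passes 120 N, or if a joint passes its speed limit or range.

## Robot

A 6-joint arm with a two-finger parallel gripper is mounted at the origin on the work surface. World frame = base frame: x ahead of the robot, y to its left, z up, the work surface at z = 0. Lengths are in mm, angles in rad, forces in N, time in s.
With the tool pointing down it reaches from about 275 to 975 mm from the base axis. Payload 8.4 kg.
Tool frame: the origin (TCP) lies at the very end of the fingers, on their centre line; the grasp point (between the pads) lies robot.pinch_z behind it (robot.pinch_z is the distance from the TCP to the grasp point, in mm); z points along the fingers, y is the line along which they close (so a half turn about z gives the same grasp; the last joint's range is limited). The gripper opens to 92 mm and grips with 3 to 60 N. Pads are 20 mm wide; open, the fingers measure 128 mm over their backs; the gripper's body (75 mm by 189 mm) begins 69 mm behind the grasp point.
Start: joints at [-1.206, 0.353, 1.633, -0, 1.155, -0.002], TCP at [224.142, -583.428, 214.583] pointing down, gripper open.
Joint ranges: [-2.63, 2.63], [-0.92, 2.1], [0.06, 2.66], [-1.3, 4.44], [0, 2.69], [-3.02, 3.02]. Speed limits (rad/s): [2.22, 2.22, 2.79, 3.14, 3.14, 3.14].

## Interface

Orientations are given as a rotation vector (axis times angle).
In Python, from cell import telemetry, get_image, workorder, robot gives the robot as it stands.
- The arm moves only by the tool jog_arm, never from a script. Its argument "series" is a list of rows, each a list of 7 numbers: the turn, a rotation vector about the tool's x, y, z as a fraction of full scale, then the shift along the tool's x, y, z as a fraction of full scale, then the opening, from 0 (shut) to 1 (fully open). A call has exactly 8 rows; each row is the pose to reach, as a shift and turn from the pose commanded when the call began, along the tool's axes at that moment; what a row does not reach only later rows make up. Full scale, the value 1, is 0.2 m for a shift and 2 rad for a turn. A row lasts 1/10 s, in which the tool goes at most 50 mm and 8.59 degrees, less where a joint would pass 70% of its speed; a pose out of reach is approached as far as the arm can. A call with a number of a shift or a turn outside -1 to 1 is refused whole. A call with a gripper value outside its range is refused whole. The fingers move at their own pace and stop on an object; "grip_force" is the grip in N (left out, the last holds). Time passes only in rows, so rows that repeat a pose let the fingers close, or fill a call up. It gives the time, the measured TCP pose, the force, the opening and the grip force at its end, in the units of the state.
- telemetry.read_state(): the state, without advancing time (a new reading comes with each control period).
- get_image(name): name is "scene" or "top" or "wrist"; returns a dict with "img" (400x640x3 uint8, red, green, blue), "fx", "fy", "cx", "cy" (pixels), "k1" (the pictures are not rectified: a ray, as slopes to the right and down, at radius r is drawn at 1 + k1 r^2 times it, then the intrinsics apply), "rvec" (rotation vector, rad) and "tvec" (3), from world to camera coordinates, as OpenCV has them; the wrist camera has in their place "T_tool_cam" (4x4, takes a point from camera to tool coordinates, whose origin is the TCP and whose axes are the flange's). Camera axes: x right, y down, z forward; pixel columns grow to the right and rows downward; lengths in mm; the calibration is good to about 2 mm. A picture is of the moment at which its call begins: read the wrist's pose just before it. There is no depth.
- workorder.finish_job(): hands the job in; it is judged then, once.
The state is a dict: "t": time; "q": joint angles; "joint_vel": joint speeds; "tau": joint torques, N m; "eef_pos": TCP position; "eef_rot": TCP orientation; "ft_force": force on the tool from outside, world axes, zero at the start; "moment": the same for the moment, N m; "opening": opening from 0.0 (shut) to 1.0 (fully open); "grasp_force": force on a finger pad.
Only numpy, scipy, OpenCV 4.12 (cv2) and the standard library are available. Lean on these libraries where they do the work, as an engineer would, in place of code of your own. Each camera call takes 0.05 s, during which the arm holds its last target. There are 200 camera calls.

## Working session

There is one attempt and no reset: what is moved stays moved. The work goes in short steps, Python scripts to look and compute and a tool call to move; the robot and the scene stay as the last step left them, time stands still between calls to the robot, and variables do not carry over. Pictures are saved under pics/ and viewed, at most 14 in all, crops included, and the job is handed in when it is done.

Besides the shell and the picture viewer there is one more tool, called as name([rows], argument=value, ...), one row to a line, values as JSON. jog_arm: Moves the arm, as the interface text tells. Shift numbers are shares of 0.2 m and turn numbers shares of 2 rad, none past 1 either way. Its arguments: {"type":"object","properties":{"series":{"type":"array"},"grip_force":{"type":"number"}},"required":["series"]}

```bash
mkdir -p pics; ls
cat > h.py <<'E'
import numpy as np, cv2
from scipy.spatial.transform import Rotation as R
from cell import telemetry, get_image, workorder, robot
def cam(name):
    if name=="wrist":
        s=telemetry.read_state(); d=get_image(name)
        T=np.eye(4);T[:3,:3]=R.from_rotvec(s["eef_rot"]).as_matrix();T[:3,3]=s["eef_pos"]
        d["P"]=T@np.array(d["T_tool_cam"])
    else:
        d=get_image(name); Rm=R.from_rotvec(np.ravel(d["rvec"])).as_matrix()
        P=np.eye(4);P[:3,:3]=Rm.T;P[:3,3]=-Rm.T@np.ravel(d["tvec"]);d["P"]=P
    return d
def ray(d,u,v):
    x=(u-d["cx"])/d["fx"];y=(v-d["cy"])/d["fy"];X,Y=x,y
    for _ in range(20):
        k=1+d["k1"]*(X*X+Y*Y);X,Y=x/k,y/k
    r=d["P"][:3,:3]@np.array([X,Y,1.]);return d["P"][:3,3],r/np.linalg.norm(r)
def onz(d,u,v,z):
    o,r=ray(d,u,v);return o+r*(z-o[2])/r[2]
def proj(d,p):
    c=np.linalg.inv(d["P"])@np.append(p,1);x,y=c[0]/c[2],c[1]/c[2];k=1+d["k1"]*(x*x+y*y)
    return np.array([d["fx"]*x*k+d["cx"],d["fy"]*y*k+d["cy"]])
def save(d,n,crop=None,scale=1):
    im=d["img"][:,:,::-1]
    if crop: im=im[crop[1]:crop[3],crop[0]:crop[2]]
    cv2.imwrite("pics/"+n,cv2.resize(np.ascontiguousarray(im),None,fx=scale,fy=scale,interpolation=cv2.INTER_CUBIC))
E
python3 - <<'E'
from h import *
s=telemetry.read_state();print(s["t"],s["eef_pos"],s["eef_rot"],robot.pinch_z)
a=cam("top");b=cam("scene")
for d in(a,b):print(d["P"].round(3).tolist(),d["fx"],d["k1"])
save(a,"top0.png",scale=1.25);save(b,"scene0.png",scale=1.25)
E
```

```text
pics
0.0 [ 223.97234692 -582.97132214  213.88940146] [-3.08757640e+00 -5.72686013e-01  3.81823967e-04] 18.700000000000003
[[0.014, -0.994, 0.111, 397.251], [-1.0, -0.015, -0.008, -121.199], [0.009, -0.11, -0.994, 1573.547], [0.0, 0.0, 0.0, 1.0]] 380.1076428368818 0.011796540525382971
[[-0.644, 0.569, -0.511, 1170.227], [0.765, 0.492, -0.416, 336.114], [0.014, -0.659, -0.752, 1013.872], [0.0, 0.0, 0.0, 1.0]] 380.20856340685543 -0.014274977425234347
```

View pics/top0.png

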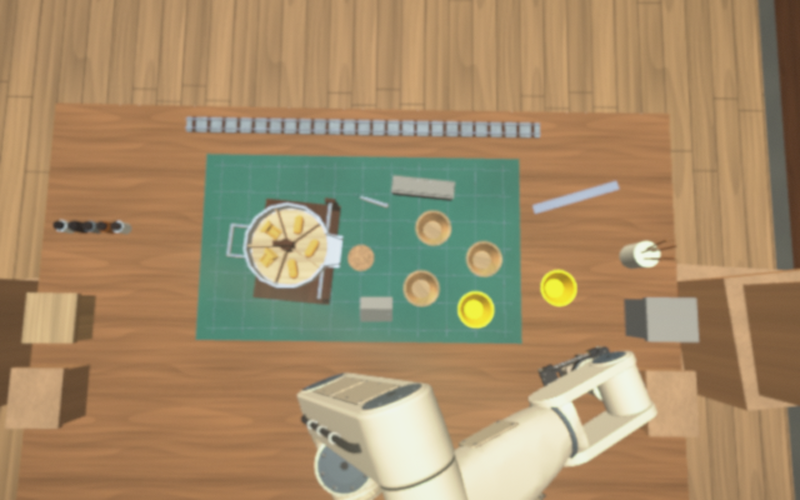

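View pics/scene0.png

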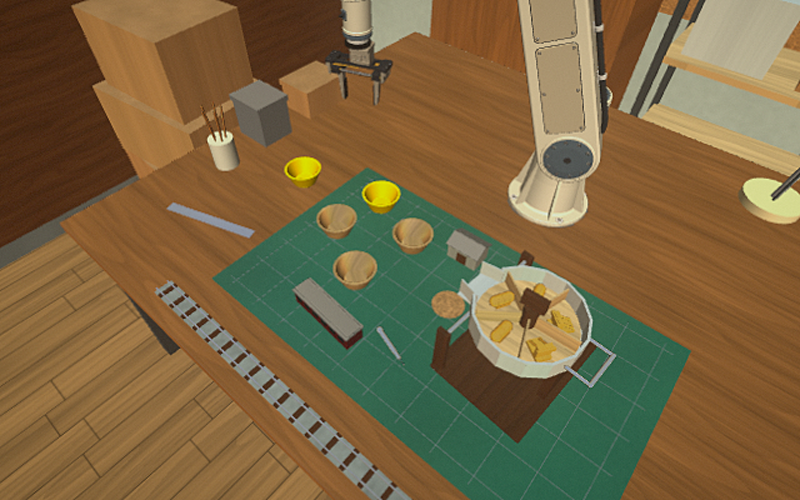

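Top picture (1.25x): three wooden bowls at (433,228), (484,258), (421,288). Lookalikes are the yellow bowls at (476,310) and (559,288), and I leave those. The cork patch is at (361,258), and the carousel at (287,246) has its spout to the right and its handle at (237,240). The shed is at (376,308), the coach at (423,187) and the pin vise at (374,201).

Run:
```python
from h import *
a=cam("top")
hsv=cv2.cvtColor(a["img"],cv2.COLOR_RGB2HSV);print([hsv[int(v/1.25),int(u/1.25)].tolist() for u,v in((433,228),(476,310),(361,258),(460,270),(376,308))])
g=cv2.inRange(hsv,(65,60,30),(95,255,255))
box=(165,125,415,272)
m=np.zeros_like(g);m[box[1]:box[3],box[0]:box[2]]=255-g[box[1]:box[3],box[0]:box[2]]
m=cv2.morphologyEx(m,cv2.MORPH_OPEN,np.ones((3,3)))
cs,_=cv2.findContours(m,cv2.RETR_EXTERNAL,cv2.CHAIN_APPROX_NONE)
for c in cs:
    if len(c)<12:continue
    (u,v),ax,an=cv2.fitEllipse(c);z=54 if 25<max(ax)<36 else 2
    print(round(u,1),round(v,1),np.round(ax,1),round(an),"rect",cv2.minAreaRect(c),onz(a,u,v,z).round(1))
for u,v in((332,204),(323,299),(287,245),(237,240),(329,265),(340,265),(340,235)):
    print(u,v,onz(a,u/1.25,v/1.25,150).round(1))
save(a,"wheel_top.png",(170,150,320,250),5)
b=cam("scene");save(b,"wheel_sc.png",(335,190,505,360),3.5)
print([proj(b,p) for p in ((400,0,0),)])
```

```text
[[18, 88, 204], [30, 186, 244], [16, 102, 215], [80, 106, 144], [28, 22, 175]]
300.3 246.9 [23. 31.] 89 rect ((300.5, 247.0), (20.0, 27.0), 90.0) [367.6 -52.7  54. ]
380.2 247.3 [30.5 31.1] 149 rect ((380.5, 247.5), (31.0, 31.0), 90.0) [ 370.3 -369.8   54. ]
336.6 230.3 [29.5 30.1] 155 rect ((336.5, 230.0), (30.0, 29.0), 90.0) [ 435.1 -196.1   54. ]
288.3 205.8 [21.7 22. ] 41 rect ((288.0, 206.0), (22.0, 22.0), 90.0) [534.9   2.9   2. ]
386.9 206.8 [29.1 29.9] 113 rect ((387.0, 206.5), (29.0, 30.0), 90.0) [ 532.4 -397.2   54. ]
346.3 181.9 [28.7 29.4] 105 rect ((346.5, 182.0), (28.0, 29.0), 90.0) [ 630.6 -233.2   54. ]
232.3 199.7 [88.1 92.5] 90 rect ((227.5, 200.5), (85.0, 93.0), 90.0) [556.4 235.4   2. ]
299.9 161.3 [ 3.7 25.1] 107 rect ((299.4459228515625, 161.17568969726562), (22.42405128479004, 4.043680667877197), 17.10272979736328) [712.5 -44.1  54. ]
338.0 149.6 [16.5 64.3] 96 rect ((338.04107666015625, 149.60958862304688), (51.190860748291016, 15.755060195922852), 6.009005546569824) [ 776.1 -200.8    2. ]
393.0 126.0 [ 2.1 95.7] 90 rect ((393.0, 126.0), (2.0, 42.0), 90.0) [ 882.1 -433.9    2. ]
332 204 [682.9  81.2 150. ]
323 299 [395.6  99.1 150. ]
287 245 [555.4 212.4 150. ]
237 240 [568.2 362.7 150. ]
329 265 [497.   84.5 150. ]
340 265 [497.5  51.6 150. ]
340 235 [588.2  54.2 150. ]
[array([380.83634221, 218.51203785])]
```

View pics/wheel_top.png

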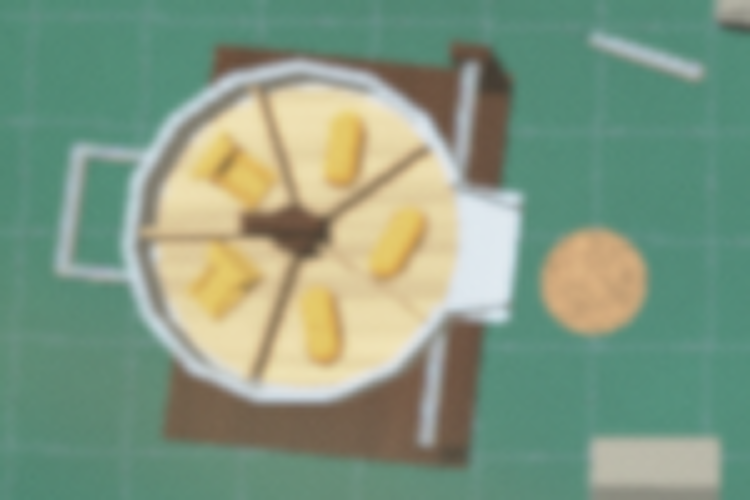

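View pics/wheel_sc.png

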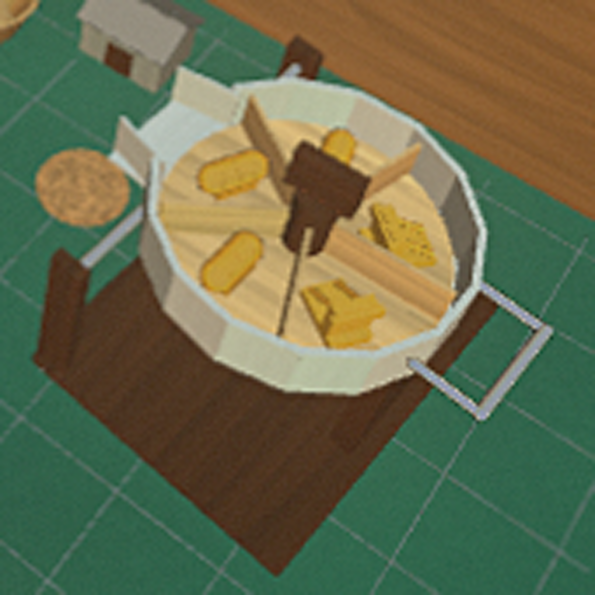

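Wheel crops: the boilers sit in the compartment at the spout (top crop (400,243)) and in its two neighbours, (343,150) and (320,325). The stops are at (235,165) and (225,280). The knob's right end points into the spout compartment, so that is compartment 0. There are three wooden bowls.

```bash
cat >> h.py <<'E'
def Rt(tilt,yaw=0):  # tool y along world +x (turned by yaw), z down, leaning so that z points to +y_tool side by tilt
    s,c=np.sin(tilt),np.cos(tilt)
    return R.from_euler('z',yaw)*R.from_matrix(np.array([[0,c,s],[1,0,0],[0,s,-c]]))
def plan(P,Rg,P0=None,R0=None):
    s=telemetry.read_state()
    P0=np.array(s["eef_pos"] if P0 is None else P0);R0=R.from_rotvec(s["eef_rot"]) if R0 is None else R0
    d=R0.inv().apply(np.array(P)-P0)/200;w=(R0.inv()*Rg).as_rotvec()/2
    print("turn",w.round(3),"shift",d.round(3))
def bowls(a):
    hsv=cv2.cvtColor(a["img"],cv2.COLOR_RGB2HSV);g=cv2.inRange(hsv,(65,60,30),(95,255,255));m=np.zeros_like(g);m[125:272,165:415]=255-g[125:272,165:415]
    m=cv2.morphologyEx(m,cv2.MORPH_OPEN,np.ones((3,3)))
    for c in cv2.findContours(m,cv2.RETR_EXTERNAL,cv2.CHAIN_APPROX_NONE)[0]:
        if len(c)>40:
            (u,v),ax,an=cv2.fitEllipse(c)
            if 25<max(ax)<36: print(np.round(ax,1),hsv[int(v),int(u)],onz(a,u,v,54).round(1))
E
python3 - <<'E'
from h import *
a=cam("top");b=cam("scene")
H=onz(a,183.0,192.3,165);pad=onz(a,288.3,205.8,2)
d=pad-H;d[2]=0;print("H",H.round(1),"len",np.linalg.norm(d),"yaw",np.degrees(np.arctan2(d[1],d[0])))
# scene check of handle (crop 3.5x ofs 335,190): bar ends (548,330),(483,415)
for e in((548,330),(483,415)):print(onz(b,335+e[0]/3.5,190+e[1]/3.5,165).round(1))
print("pad sc",onz(b,335+83/3.5,190+188/3.5,2).round(1))
e=d/np.linalg.norm(d);wm=pad-205*e;print("stand",wm.round(1))
for u,v in((245,222),(325,240),(255,232),(300,225)):print("knob px",onz(a,170+u/5,150+v/5,243).round(1))
for u,v in((140,237),(262,90),(428,150),(258,382),(430,322)):
  p=onz(a,170+u/5,150+v/5,185)-wm;print("wall",np.degrees(np.arctan2(p[1],p[0])).round(1),np.hypot(*p[:2]).round())
plan([484,-397,170],Rt(.3))
for x in telemetry.read_state()["q"]:print(round(x,2),end=" ")
E
```

```text
H [564.9 381.9 165. ] len 380.27556028168783 yaw -94.54801169894763
[519.6 383.9 165. ]
[611.3 376.2 165. ]
pad sc [535.    4.2   2. ]
stand [551.  207.2   2. ]
knob px [550.1 228.  243. ]
knob px [538.3 171.5 243. ]
knob px [543.2 220.7 243. ]
knob px [548.6 189.4 243. ]
wall 93.3 112.0
wall 14.9 108.0
wall -57.4 114.0
wall 169.1 113.0
wall -122.8 121.0
turn [-0.132  0.09  -0.597] shift [ 1.547 -0.403  0.222]
-1.21 0.35 1.63 -0.0 1.16 -0.0
```

jog_arm([
  [-0.132,0.09,-0.597,1,-0.26,0.0,0.45],
  [-0.132,0.09,-0.597,1,-0.26,0.0,0.45],
  [-0.132,0.09,-0.597,1,-0.26,0.0,0.45],
  [-0.132,0.09,-0.597,1,-0.26,0.0,0.45],
  [-0.132,0.09,-0.597,1,-0.26,0.0,0.45],
  [-0.132,0.09,-0.597,1,-0.26,0.0,0.45],
  [-0.132,0.09,-0.597,1,-0.26,0.0,0.45],
  [-0.132,0.09,-0.597,1,-0.26,0.0,0.45],
], grip_force=20)

```text
t: 1.1
eef_pos: [392.4, -462.7, 214.7]
eef_rot: [2.092, 2.032, 0.304]
ft_force: [0.5, 0.1, -0.3]
opening: 0.45
grasp_force: 0.0
```

Run:
```python
from h import *
s=telemetry.read_state();print(s["eef_pos"],R.from_rotvec(s["eef_rot"]).as_matrix().round(2).tolist(),s["q"],s["opening"])
bowls(cam("top"))
plan([484,-397,120],Rt(.3))
```

```text
[ 392.41727757 -462.73265809  214.73793528] [[0.03, 0.96, 0.29], [1.0, -0.03, -0.01], [0.0, 0.29, -0.96]] [-1.01463601  0.24269437  1.82433005  0.30758858  0.93400324 -1.15194794] 0.44989687190407013
[ 4.4 27.8] [ 22  82 115] [ 325.  -495.9   54. ]
[23.  31.1] [ 26  22 177] [367.6 -52.8  54. ]
[30.6 31.2] [ 31 182 245] [ 370.3 -369.8   54. ]
[29.6 30.2] [ 18  87 205] [ 435.2 -196.1   54. ]
[29.2 29.8] [ 19  88 208] [ 532.5 -397.1   54. ]
[28.7 29.5] [ 18  87 212] [ 630.6 -233.    54. ]
[ 3.8 25.2] [ 94  23 188] [712.8 -43.3  54. ]
turn [-0.002  0.002 -0.008] shift [0.337 0.298 0.584]
```

jog_arm([
  [0,0,-0.008,0.337,0.298,0.584,0.45],
  [0,0,-0.008,0.337,0.298,0.584,0.45],
  [0,0,-0.008,0.337,0.298,0.584,0.45],
  [0,0,-0.008,0.337,0.298,0.584,0.45],
  [0,0,-0.008,0.337,0.298,0.584,0.45],
  [0,0,-0.008,0.337,0.298,0.584,0.45],
  [0,0,-0.008,0.337,0.298,0.584,0.45],
  [0,0,-0.008,0.337,0.298,0.584,0.45],
])

```text
t: 1.95
eef_pos: [485.1, -399.8, 121.4]
eef_rot: [2.083, 2.039, 0.3]
ft_force: [-0.4, -0.1, 0.3]
opening: 0.449
grasp_force: 0.0
```

Run:
```python
from h import *
w=cam("wrist");save(w,"w1.png")
print(proj(w,[532,-397,54]),proj(w,[474,-397,54]),proj(w,[484,-397,40]))
plan([484,-397,40],Rt(.3))
```

```text
[352.90656163 206.20374262] [288.59048613 213.55370443] [296.92580775 207.45572115]
turn [-0.003  0.004 -0.01 ] shift [ 0.014 -0.123  0.387]
```

View pics/w1.png

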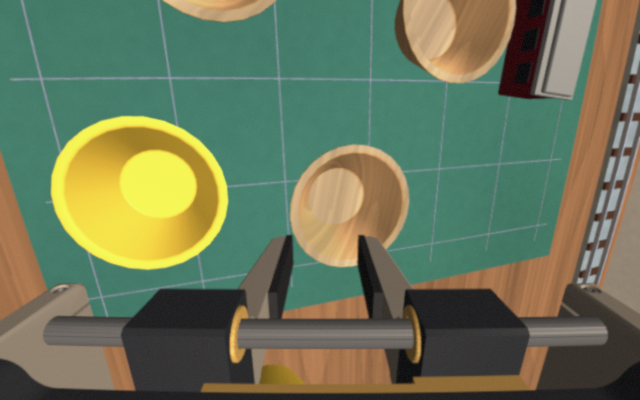

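The wrist view shows the wooden bowl centred at (350,205) between the finger lines, as predicted (353,206). The yellow one at (140,190) is left alone. I'll descend and pinch.

jog_arm([
  [0,0,-0.01,0.014,-0.123,0.387,0.45],
  [0,0,-0.01,0.014,-0.123,0.387,0.45],
  [0,0,-0.01,0.014,-0.123,0.387,0.45],
  [0,0,-0.01,0.014,-0.123,0.387,0.45],
  [0,0,-0.01,0.014,-0.123,0.387,0],
  [0,0,-0.01,0.014,-0.123,0.387,0],
  [0,0,-0.01,0.014,-0.123,0.387,0],
  [0,0,-0.01,0.014,-0.123,0.387,0],
], grip_force=30)

```text
t: 2.8
eef_pos: [484.6, -396.2, 40.0]
eef_rot: [2.06, 2.061, 0.297]
ft_force: [-0.0, 1.0, 0.3]
opening: 0.122
grasp_force: 0.6
```

jog_arm([
  [0,0,0,0,0,0,0],
  [0,0,0,0,0,0,0],
  [0,0,0,0,0,-0.2,0],
  [0,0,0,0,0,-0.4,0],
  [0,0,0,0,0.05,-0.6,0],
  [0,0,0,0,0.05,-0.6,0],
  [0,0,0,0,0.05,-0.6,0],
  [0,0,0,0,0.05,-0.6,0],
])

```text
t: 3.6
eef_pos: [458.5, -394.3, 155.5]
eef_rot: [2.063, 2.063, 0.298]
ft_force: [0.3, -0.3, -0.4]
opening: 0.083
grasp_force: 30.6
```

Run:
```python
from h import *
s=telemetry.read_state();print(s["eef_pos"],s["opening"],s["grasp_force"],s["ft_force"])
bowls(cam("top"))
plan([487,3.5,150],Rt(.3))
save(cam("wrist"),"w2.png")
```

```text
[ 458.46294761 -394.28677744  155.50319027] 0.08332871249202803 30.565978809027 [ 0.33914003 -0.33629763 -0.44357697]
[23.  31.1] [ 26  23 178] [367.5 -52.7  54. ]
[29.5 30.2] [ 18  87 206] [ 435.3 -196.1   54. ]
[28.6 29.5] [ 18  86 213] [ 630.7 -233.1   54. ]
[ 3.8 25.2] [ 95  24 189] [712.8 -43.3  54. ]
turn [-0.005  0.002  0.   ] shift [1.988 0.131 0.057]
```

View pics/w2.png

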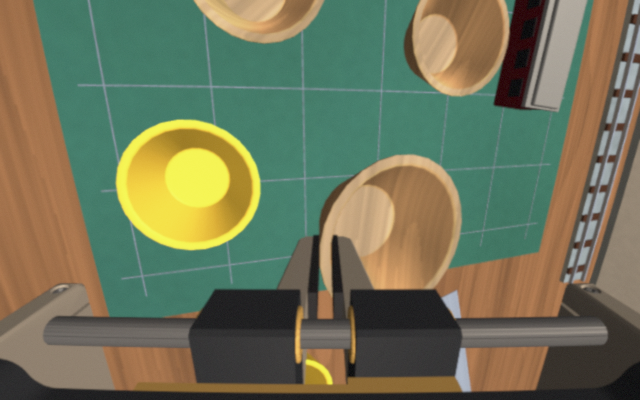

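It is gripped, with the wall flush in the pads at (320,250). I'll carry it to the patch at a tilt of 0.4, so the bowl hangs level.

jog_arm([
  [0,0,0,0.2,0,0,0],
  [0,0,0,0.4,0,0,0],
  [0,0,0,0.6,0,0,0],
  [0,0,0,0.8,0,0,0],
  [0,0,0,0.95,0,0,0],
  [0,0,0,1,0,0,0],
  [0,0,0,1,0,0,0],
  [0,0,0,1,0,0,0],
])

```text
t: 4.5
eef_pos: [459.7, -195.7, 155.4]
eef_rot: [2.061, 2.062, 0.297]
ft_force: [0.5, 0.6, -0.9]
opening: 0.079
grasp_force: 30.6
```

Run:
```python
from h import *
plan([487,3.5,120],Rt(.4))
plan([487,3.5,43],Rt(.4),[487,3.5,120],Rt(.4))
```

```text
turn [-0.054  0.003  0.001] shift [0.997 0.081 0.202]
turn [0. 0. 0.] shift [ 0.    -0.15   0.355]
```

jog_arm([
  [-0.02,0,0,0.2,0.02,0,0],
  [-0.04,0,0,0.4,0.04,0,0],
  [-0.054,0,0,0.6,0.06,0.05,0],
  [-0.054,0,0,0.8,0.081,0.1,0],
  [-0.054,0.003,0,0.95,0.081,0.15,0],
  [-0.054,0.003,0,0.997,0.081,0.202,0],
  [-0.054,0.003,0,0.997,0.081,0.202,0],
  [-0.054,0.003,0,0.997,0.081,0.202,0],
])

```text
t: 5.3
eef_pos: [486.7, 3.3, 120.0]
eef_rot: [2.001, 2.003, 0.404]
ft_force: [-1.2, 0.0, -2.1]
opening: 0.089
grasp_force: 22.3
```

Run:
```python
from h import *
s=telemetry.read_state();print(s["opening"],s["grasp_force"])
plan([487,3.5,43],Rt(.4))
save(cam("scene"),"s1.png",(300,150,500,320),3)
```

```text
0.08912495167254941 22.26700701842674
turn [-0.     0.     0.001] shift [ 0.001 -0.148  0.355]
```

View pics/s1.png

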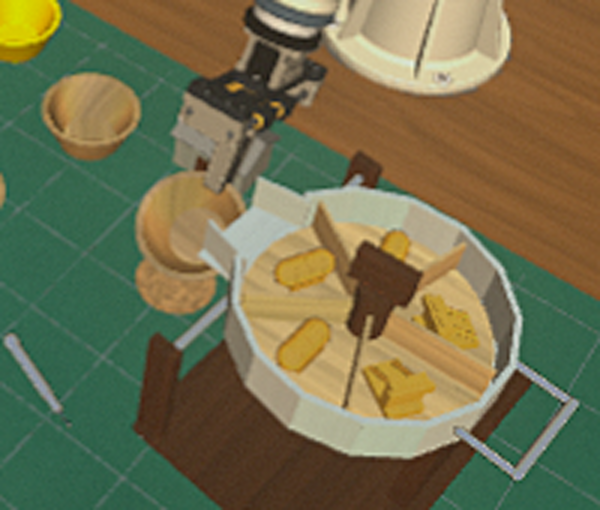

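The bowl still hangs in the grip at (190,225), tilted a little, with the patch below it at (175,285). I'll lower it and release.

jog_arm([
  [0,0,0,0,-0.03,0.07,0],
  [0,0,0,0,-0.06,0.15,0],
  [0,0,0,0,-0.09,0.22,0],
  [0,0,0,0,-0.12,0.29,0],
  [0,0,0,0,-0.14,0.335,0],
  [0,0,0,0,-0.145,0.345,0],
  [0,0,0,0,-0.148,0.355,0],
  [0,0,0,0,-0.148,0.355,0],
])

```text
t: 6.15
eef_pos: [489.5, 2.7, 45.3]
eef_rot: [1.999, 1.997, 0.41]
ft_force: [-1.2, -1.1, 9.0]
opening: 0.076
grasp_force: 30.9
```

Run:
```python
from h import *
s=telemetry.read_state();print(s["opening"],s["grasp_force"],s["ft_force"])
save(cam("scene"),"s2.png",(300,150,420,270),5)
```

```text
0.07649150120289308 30.881705218052957 [-1.18998796 -1.13395401  8.96680859]
```

View pics/s2.png

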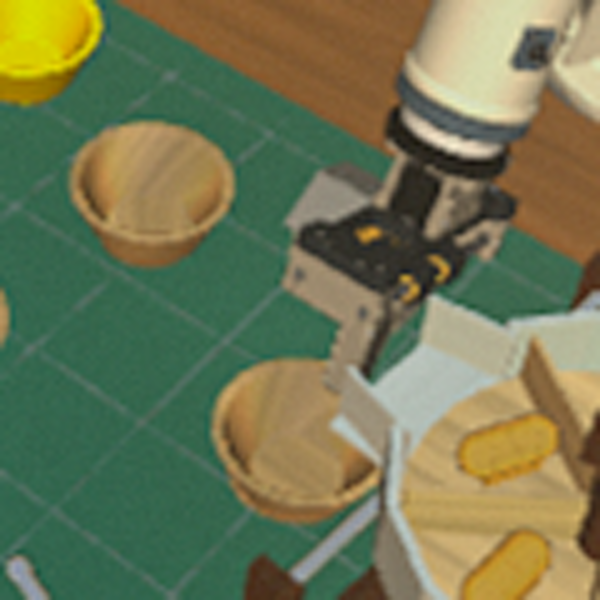

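The bowl is down on the patch and nearly flat (300,440). I'll release and retreat.

jog_arm([
  [0,0,0,0,0,0,0.45],
  [0,0,0,0,0,0,0.45],
  [0,0,0,0,0,0,0.45],
  [0,0,0,0,0,-0.15,0.45],
  [0,0,0,0,0,-0.4,0.45],
  [0,0,0,0,0,-0.6,0.45],
  [0,0,0,-0.2,0,-0.6,0.45],
  [0,0,0,-0.4,0,-0.6,0.45],
])

```text
t: 7.0
eef_pos: [441.5, -73.4, 156.4]
eef_rot: [1.992, 2.004, 0.411]
ft_force: [0.9, 1.0, -1.0]
opening: 0.448
grasp_force: 0.0
```

jog_arm([
  [0,0,0,-0.2,0,0,0.45],
  [0,0,0,-0.4,0,0,0.45],
  [0,0,0,-0.6,0,0,0.45],
  [0,0,0,-0.6,0,0,0.45],
  [0,0,0,-0.6,0,0,0.45],
  [0,0,0,-0.6,0,0,0.45],
  [0,0,0,-0.6,0,0,0.45],
  [0,0,0,-0.6,0,0,0.45],
])

```text
t: 7.8
eef_pos: [440.6, -192.3, 153.9]
eef_rot: [1.998, 2.005, 0.406]
ft_force: [-0.2, -0.6, -0.3]
opening: 0.45
grasp_force: 0.0
```

Run:
```python
from h import *
print(telemetry.read_state()["eef_pos"])
bowls(cam("top"))
plan([387,-196,110],Rt(.4))
plan([387,-196,40],Rt(.4),[387,-196,110],Rt(.4))
```

```text
[ 440.58040194 -192.31824519  153.93923199]
[23.  31.2] [ 26  24 184] [367.5 -52.6  54. ]
[30.6 31.2] [ 30 182 245] [ 370.4 -369.7   54. ]
[28.6 29.4] [ 19  85 215] [ 630.6 -233.    54. ]
[ 3.8 25.2] [ 95  24 193] [712.8 -43.3  54. ]
turn [ 0.    -0.     0.001] shift [-0.017 -0.333  0.098]
turn [0. 0. 0.] shift [ 0.    -0.136  0.322]
```

jog_arm([
  [0,0,0,-0.017,-0.17,0.05,0.45],
  [0,0,0,-0.017,-0.333,0.098,0.45],
  [0,0,0,-0.017,-0.333,0.098,0.45],
  [0,0,0,-0.017,-0.333,0.098,0.45],
  [0,0,0,-0.017,-0.4,0.25,0.45],
  [0,0,0,-0.017,-0.469,0.42,0.45],
  [0,0,0,-0.017,-0.469,0.42,0.45],
  [0,0,0,-0.017,-0.469,0.42,0.45],
])

```text
t: 8.65
eef_pos: [387.8, -196.9, 39.4]
eef_rot: [2.001, 2.003, 0.406]
ft_force: [0.7, 0.4, -0.0]
opening: 0.447
grasp_force: 0.0
```

jog_arm([
  [0,0,0,0,0,0,0],
  [0,0,0,0,0,0,0],
  [0,0,0,0,0,0,0],
  [0,0,0,0,0,0,0],
  [0,0,0,0,0,0,0],
  [0,0,0,0,0.05,-0.15,0],
  [0,0,0,0,0.2,-0.4,0],
  [0,0,0,0,0.2,-0.5,0],
], grip_force=40)

```text
t: 9.45
eef_pos: [383.5, -196.8, 147.5]
eef_rot: [2.004, 2.004, 0.403]
ft_force: [1.8, 0.2, -0.6]
opening: 0.083
grasp_force: 39.2
```

Run:
```python
from h import *
s=telemetry.read_state();print(s["eef_pos"],s["opening"],s["grasp_force"],s["ft_force"])
plan([487,3.5,150],Rt(.4))
plan([487,3.5,68],Rt(.4),[487,3.5,150],Rt(.4))
save(cam("scene"),"s3.png",(270,130,420,280),4)
```

```text
[ 383.5218584  -196.82440749  147.48537568] 0.08252276476809442 39.205276519060135 [ 1.83324215  0.24936082 -0.56876959]
turn [-0.002 -0.    -0.   ] shift [1.002 0.482 0.188]
turn [0. 0. 0.] shift [ 0.    -0.16   0.378]
```

View pics/s3.png

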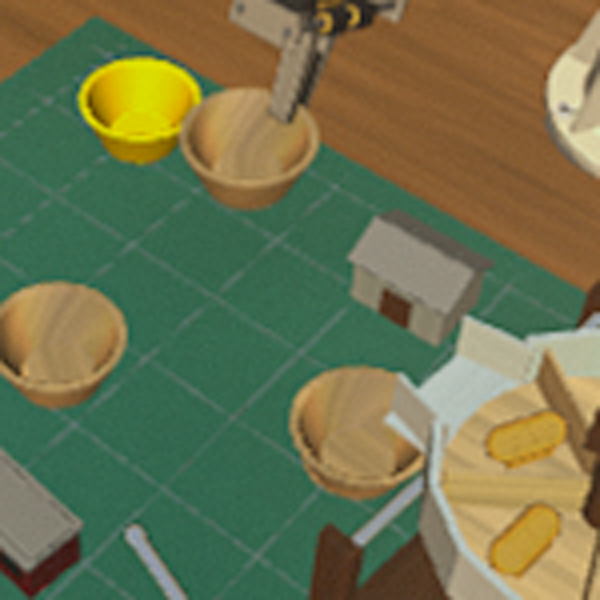

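The second bowl is held level in the air (250,145). The first stands upright on the patch (358,430) and the third is untouched (62,340).

jog_arm([
  [0,0,0,0,0,-0.15,0],
  [0,0,0,0.2,0.08,-0.15,0],
  [0,0,0,0.4,0.2,-0.1,0],
  [0,0,0,0.6,0.32,0,0],
  [0,0,0,0.8,0.44,0.1,0],
  [0,0,0,0.95,0.482,0.15,0],
  [0,0,0,1,0.482,0.188,0],
  [0,0,0,1,0.482,0.188,0],
])

```text
t: 10.3
eef_pos: [488.1, 4.5, 149.8]
eef_rot: [1.998, 2.006, 0.406]
ft_force: [1.3, -5.8, 1.1]
opening: 0.082
grasp_force: 40.6
```

Run:
```python
from h import *
s=telemetry.read_state();print(s["eef_pos"],s["opening"],s["grasp_force"])
b=cam("scene");t=np.linspace(0,2*np.pi,60)
P=np.array([proj(b,[535+58*np.cos(x),3.5+58*np.sin(x),54]) for x in t]);i=P[:,0].argmin();j=P[:,1].argmin()
print("pred left",P[i],"top",P[j],"meas left",(342.5,236.2))
plan([487,3.5,68],Rt(.4))
save(b,"s4.png",(290,130,420,260),4.5)
```

```text
[488.12560011   4.54024392 149.84358309] 0.08153984374701878 40.563135672564385
pred left [341.6421838  232.59321521] top [358.96236395 219.43905547] meas left (342.5, 236.2)
turn [ 0.    -0.     0.002] shift [-0.001 -0.165  0.377]
```

View pics/s4.png

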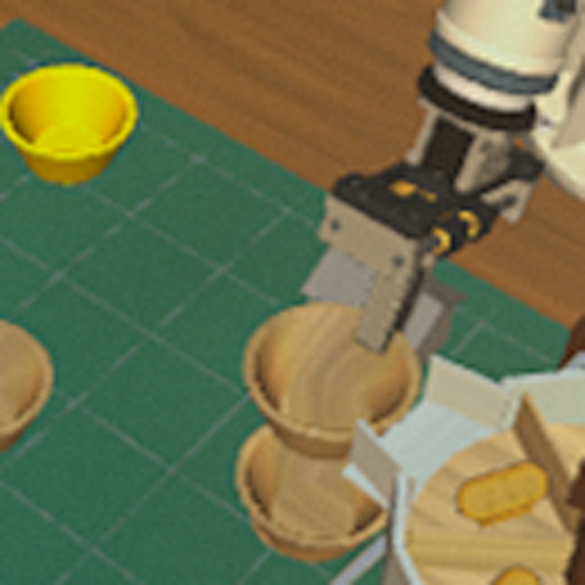

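The side force shows the bowl just grazing the spout. I'll back off 12 mm from the carousel, lower below the spout, then move in over the first bowl.

jog_arm([
  [0,0,0,-0.07,0,0,0],
  [0,0,0,-0.08,0,0,0],
  [0,0,0,-0.08,-0.05,0.1,0],
  [0,0,0,-0.08,-0.09,0.22,0],
  [0,0,0,-0.06,-0.09,0.27,0],
  [0,0,0,-0.03,-0.09,0.27,0],
  [0,0,0,0,-0.09,0.27,0],
  [0,0,0,0,-0.09,0.27,0],
])

```text
t: 11.15
eef_pos: [492.7, 3.5, 94.1]
eef_rot: [2.0, 2.002, 0.406]
ft_force: [-0.6, -0.2, -0.3]
opening: 0.086
grasp_force: 40.4
```

Run:
```python
from h import *
s=telemetry.read_state();print(s["eef_pos"],s["opening"],s["grasp_force"],s["ft_force"])
b=cam("scene")
print(onz(b,359.9,222,54)-onz(b,359,219.4,54),onz(b,342.5,236.2,54)-onz(b,341.6,232.6,54))
plan([492,3.5,64],Rt(.4))
```

```text
[492.72195345   3.48219355  94.09471962] 0.08624954774579162 40.376344649121165 [-0.56832758 -0.24079531 -0.27276979]
[6.73397621 8.3935102  0.        ] [ 9.14248287 10.52641268  0.        ]
turn [ 0.    -0.     0.001] shift [ 0.001 -0.062  0.137]
```

jog_arm([
  [0,0,0,0.02,-0.01,0.04,0],
  [0,0,0,0.02,-0.02,0.08,0],
  [0,0,0,0.02,-0.04,0.11,0],
  [0,0,0,0.02,-0.05,0.137,0],
  [0,0,0,0.02,-0.05,0.137,0],
  [0,0,0,0.02,-0.05,0.137,0],
  [0,0,0,0.02,-0.05,0.137,0],
  [0,0,0,0.02,-0.05,0.137,0],
])

```text
t: 12.0
eef_pos: [494.0, 7.0, 64.9]
eef_rot: [2.0, 2.002, 0.406]
ft_force: [0.1, -0.1, -0.5]
opening: 0.083
grasp_force: 40.4
```

jog_arm([
  [0,0,0,0,0,0,0.45],
  [0,0,0,0,0,0,0.45],
  [0,0,0,0,0,0,0.45],
  [0,0,0,0,0,-0.15,0.45],
  [0,0,0,0,0,-0.4,0.45],
  [0,0,0,0,0,-0.6,0.45],
  [0,0,0,-0.2,0,-0.6,0.45],
  [0,0,0,-0.4,0,-0.6,0.45],
])

```text
t: 12.8
eef_pos: [448.4, -72.6, 177.8]
eef_rot: [1.991, 2.004, 0.411]
ft_force: [0.4, 1.0, 0.4]
opening: 0.449
grasp_force: 0.0
```

jog_arm([
  [0,0,0,-0.2,0.1,0,0.45],
  [0,0,0,-0.4,0.2,0,0.45],
  [0,0,0,-0.6,0.3,0,0.45],
  [0,0,0,-0.7,0.4,0,0.45],
  [0,0,0,-0.7,0.4,0,0.45],
  [0,0,0,-0.7,0.4,0,0.45],
  [0,0,0,-0.7,0.4,0,0.45],
  [0,0,0,-0.7,0.4,0,0.45],
])

```text
t: 13.6
eef_pos: [520.3, -211.6, 206.1]
eef_rot: [2.0, 2.004, 0.406]
ft_force: [1.1, 0.4, -0.3]
opening: 0.452
grasp_force: 0.0
```

Run:
```python
from h import *
a=cam("top");bowls(a)
plan([582.6,-233,110],Rt(.4))
b=cam("scene")
im=np.hstack([cv2.resize(np.ascontiguousarray(a["img"][170:230,240:320,::-1]),(400,300),interpolation=2),cv2.resize(np.ascontiguousarray(b["img"][190:265,310:410,::-1]),(400,300),interpolation=2)])
cv2.imwrite("pics/c5.png",im)
for z in(54,75):
  t=np.linspace(0,2*np.pi,80);P=np.array([proj(b,[535+58*np.cos(x),3.5+58*np.sin(x),z]) for x in t]);print(z,"scene crop: xmin",(P[:,0].min()-310)*4,"ymin",(P[:,1].min()-190)*4)
  P=np.array([proj(a,[535+58*np.cos(x),3.5+58*np.sin(x),z]) for x in t]);print("top crop x",(P[:,0].min()-240)*5,(P[:,0].max()-240)*5,"y",(P[:,1].min()-170)*5,(P[:,1].max()-170)*5)
```

```text
[ 3.7 25.1] [ 95  25 191] [712.5 -44.1  54. ]
turn [-0.    -0.     0.001] shift [-0.107  0.099  0.564]
54 scene crop: xmin 126.55681722680583 ymin 117.7810824088092
top crop x 163.3021898615101 308.0260412466137 y 101.19656797103431 245.2213566413029
75 scene crop: xmin 128.38950341303257 ymin 101.39363701471973
top crop x 160.1735745678161 306.9091065680877 y 97.7858120213537 243.78928594939694
```

View pics/c5.png

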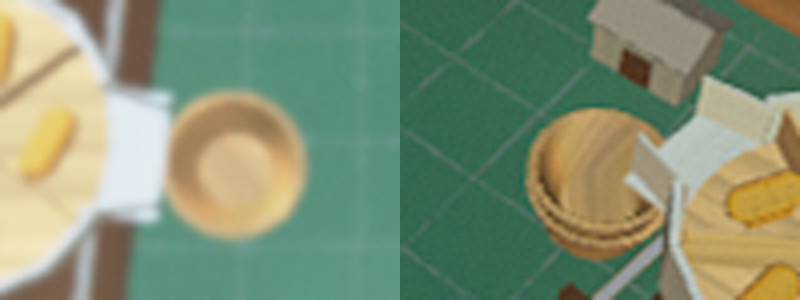

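Nested: the top crop has the stack at (236,165), about 5 mm off the patch centre. The spout edge is clear. Now the third bowl.

jog_arm([
  [0,0,0,-0.05,0.05,0.15,0.45],
  [0,0,0,-0.107,0.099,0.35,0.45],
  [0,0,0,-0.107,0.099,0.564,0.45],
  [0,0,0,-0.107,0.099,0.564,0.45],
  [0,0,0,-0.107,0.03,0.72,0.45],
  [0,0,0,-0.107,-0.037,0.886,0.45],
  [0,0,0,-0.107,-0.037,0.886,0.45],
  [0,0,0,-0.107,-0.037,0.886,0.45],
])

```text
t: 14.5
eef_pos: [583.3, -233.9, 41.7]
eef_rot: [2.0, 2.003, 0.407]
ft_force: [0.0, -0.6, 0.1]
opening: 0.45
grasp_force: 0.0
```

Run:
```python
from h import *
w=cam("wrist");save(w,"w6.png")
print(telemetry.read_state()["eef_pos"])
```

```text
[ 584.09785325 -234.43303371   42.69125917]
```

View pics/w6.png

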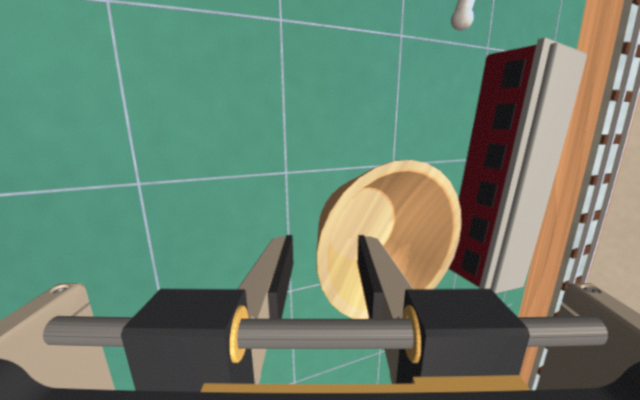

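The near wall at (325,250) sits between the fingers. Gripping and lifting.

jog_arm([
  [0,0,0,0,0,0,0],
  [0,0,0,0,0,0,0],
  [0,0,0,0,0,0,0],
  [0,0,0,0,0,0,0],
  [0,0,0,0,0,0,0],
  [0,0,0,0,0.05,-0.15,0],
  [0,0,0,0,0.15,-0.35,0],
  [0,0,0,0,0.15,-0.36,0],
])

```text
t: 15.35
eef_pos: [585.8, -235.9, 123.7]
eef_rot: [1.994, 1.997, 0.408]
ft_force: [0.7, -1.0, -1.3]
opening: 0.07
grasp_force: 40.0
```

Run:
```python
from h import *
s=telemetry.read_state();print(s["eef_pos"],s["opening"],s["grasp_force"])
plan([493,-100,123],Rt(.4))
plan([493,3.5,123],Rt(.4),[493,-100,123],Rt(.4))
plan([493,3.5,88],Rt(.4),[493,-100,123],Rt(.4))
```

```text
[ 585.84563923 -235.94319769  123.74875424] 0.07042809866008666 39.99082624912262
turn [0.004 0.002 0.001] shift [ 0.68  -0.426 -0.183]
turn [0. 0. 0.] shift [0.518 0.    0.   ]
turn [0. 0. 0.] shift [ 0.518 -0.068  0.161]
```

jog_arm([
  [0,0,0,0.12,-0.08,-0.03,0],
  [0,0,0,0.25,-0.16,-0.07,0],
  [0,0,0,0.38,-0.24,-0.11,0],
  [0,0,0,0.5,-0.32,-0.14,0],
  [0,0,0,0.6,-0.39,-0.17,0],
  [0,0,0,0.68,-0.426,-0.183,0],
  [0,0,0,0.68,-0.426,-0.183,0],
  [0,0,0,0.68,-0.426,-0.183,0],
])

```text
t: 16.15
eef_pos: [490.2, -98.2, 118.7]
eef_rot: [1.999, 2.003, 0.406]
ft_force: [0.3, -0.5, -1.8]
opening: 0.069
grasp_force: 40.0
```

jog_arm([
  [0,0,0,0.1,0,0,0],
  [0,0,0,0.22,0,0,0],
  [0,0,0,0.34,0,0,0],
  [0,0,0,0.44,0,0,0],
  [0,0,0,0.5,0,0,0],
  [0,0,0,0.518,0,0,0],
  [0,0,0,0.518,0,0,0],
  [0,0,0,0.518,0,0,0],
])

```text
t: 16.95
eef_pos: [490.2, 4.7, 118.7]
eef_rot: [2.0, 2.002, 0.406]
ft_force: [0.2, -0.1, -1.8]
opening: 0.067
grasp_force: 40.0
```

Run:
```python
from h import *
s=telemetry.read_state();print(s["eef_pos"],s["opening"],s["grasp_force"],s["ft_force"])
plan([493,3.5,88],Rt(.4))
save(cam("scene"),"s7.png",(290,130,420,260),4.5)
```

```text
[490.2155175    4.70207491 118.74333801] 0.06679914717423396 40.0005179643631 [ 0.24183819 -0.10089873 -1.81445878]
turn [0. 0. 0.] shift [-0.006 -0.047  0.147]
```

View pics/s7.png

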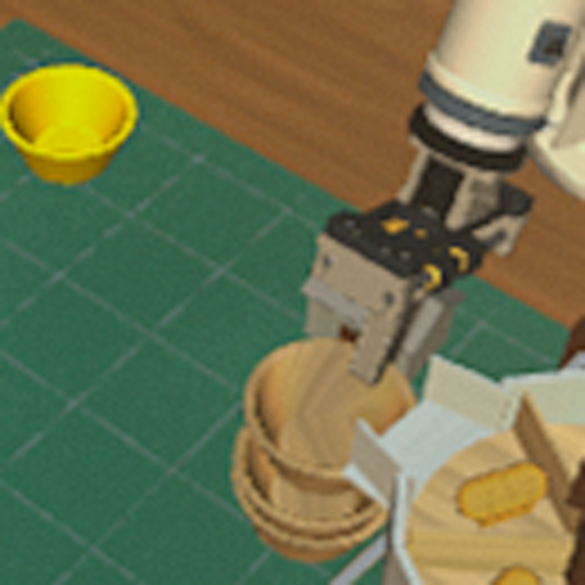

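The third bowl hangs over the stack (330,400), with its foot just entering the nest. Lowering and releasing.

jog_arm([
  [0,0,0,0,-0.01,0.04,0],
  [0,0,0,0,-0.02,0.08,0],
  [0,0,0,0,-0.035,0.11,0],
  [0,0,0,0,-0.045,0.14,0],
  [0,0,0,0,-0.05,0.155,0],
  [0,0,0,0,-0.05,0.155,0],
  [0,0,0,0,-0.05,0.155,0],
  [0,0,0,0,-0.05,0.155,0],
])

```text
t: 17.8
eef_pos: [492.7, 5.3, 86.5]
eef_rot: [2.0, 2.002, 0.406]
ft_force: [-0.4, -0.5, -1.1]
opening: 0.069
grasp_force: 40.0
```

jog_arm([
  [0,0,0,0,0,0,0.4],
  [0,0,0,0,0,0,0.4],
  [0,0,0,0,0,0,0.4],
  [0,0,0,0,0,-0.15,0.45],
  [0,0,0,0,0,-0.4,0.45],
  [0,0,0,0,0,-0.6,0.45],
  [0,0,0,0,0,-0.7,0.45],
  [0,0,0,-0.2,0,-0.7,0.45],
])

```text
t: 18.6
eef_pos: [439.6, -31.4, 219.0]
eef_rot: [1.991, 2.005, 0.414]
ft_force: [1.0, 0.7, -1.0]
opening: 0.451
grasp_force: 0.0
```

jog_arm([
  [0,0,0,-0.2,0,0,0.45],
  [0,0,0,-0.4,0,0,0.45],
  [0,0,0,-0.6,0,0,0.45],
  [0,0,0,-0.7,0,0,0.45],
  [0,0,0,-0.7,0,0,0.45],
  [0,0,0,-0.7,0,0,0.45],
  [0,0,0,-0.7,0,0,0.45],
  [0,0,0,-0.7,0,0,0.45],
])

```text
t: 19.4
eef_pos: [438.3, -173.5, 215.3]
eef_rot: [1.999, 2.004, 0.406]
ft_force: [-0.1, 0.4, 0.2]
opening: 0.448
grasp_force: 0.0
```

```bash
cat >> h.py <<'E'
def stack(a,z=98):
    # rim extents of stack in top view: non-green, wood hue, right of the spout
    x0,y0=272,178;hsv=cv2.cvtColor(a["img"],cv2.COLOR_RGB2HSV)[y0:232,x0:318]
    m=cv2.inRange(hsv,(8,50,60),(30,255,255));m=cv2.morphologyEx(m,cv2.MORPH_OPEN,np.ones((3,3)))
    c=max(cv2.findContours(m,cv2.RETR_EXTERNAL,cv2.CHAIN_APPROX_NONE)[0],key=cv2.contourArea)
    (u,v),r=cv2.minEnclosingCircle(c);e=cv2.fitEllipse(c);print("stack r",r,onz(a,u+x0,v+y0,z).round(1),"ell",np.round(e[1],1),onz(a,e[0][0]+x0,e[0][1]+y0,z).round(1))
E
python3 - <<'E'
from h import *
a=cam("top");stack(a);bowls(a)
s=telemetry.read_state();print(s["eef_pos"],s["q"])
K=np.array([551,207,227])
e=np.radians(-94.5)
plan(K+[0,-150,80],Rt(0,0))
E
```

```text
stack r 14.889498710632324 [540.    5.6  98. ] ell [27.5 28.8] [539.8   4.1  98. ]
[23.  31.2] [ 25  25 184] [367.5 -52.6  54. ]
[30.5 31.2] [ 30 181 245] [ 370.3 -369.7   54. ]
[ 3.7 25.1] [ 95  24 193] [712.7 -44.   54. ]
[ 438.43821523 -173.6163244   215.40160937] [-0.53193368 -0.07176938  2.20813932  0.32035522  0.68096256 -0.75165991]
turn [ 0.2   -0.     0.001] shift [ 1.151  0.7   -0.202]
```

The three bowls are nested at (540,4.5), 5 mm from the patch centre. Now the wheel knob. Closing parallel pads at the stand's yaw will square compartment 0 to the spout.

Run:
```python
from h import *
G=Rt(0,-.0785);plan([490,10,300],G)
plan([551,208,280],G,[490,10,300],G)
plan([551,208,208],G,[551,208,280],G)
```

```text
turn [ 0.2   -0.008  0.04 ] shift [ 0.917  0.405 -0.288]
turn [0. 0. 0.] shift [1.011 0.226 0.1  ]
turn [0. 0. 0.] shift [0.   0.   0.36]
```

jog_arm([
  [0.2,-0.008,0.04,0.2,0.1,-0.25,0.6],
  [0.2,-0.008,0.04,0.4,0.2,-0.288,0.6],
  [0.2,-0.008,0.04,0.6,0.3,-0.288,0.6],
  [0.2,-0.008,0.04,0.8,0.4,-0.288,0.6],
  [0.2,-0.008,0.04,0.917,0.405,-0.288,0.6],
  [0.2,-0.008,0.04,0.917,0.405,-0.288,0.6],
  [0.2,-0.008,0.04,0.917,0.405,-0.288,0.6],
  [0.2,-0.008,0.04,0.917,0.405,-0.288,0.6],
])

```text
t: 20.25
eef_pos: [489.7, 8.5, 299.6]
eef_rot: [2.308, 2.131, -0.001]
ft_force: [0.0, -0.5, -0.0]
opening: 0.6
grasp_force: 0.0
```

jog_arm([
  [0,0,0,0.2,0.05,0,0.6],
  [0,0,0,0.4,0.1,0,0.6],
  [0,0,0,0.6,0.15,0,0.6],
  [0,0,0,0.8,0.2,0,0.6],
  [0,0,0,1,0.226,0,0.6],
  [0,0,0,1,0.226,0,0.6],
  [0,0,0,1,0.226,0,0.6],
  [0,0,0,1,0.226,0,0.6],
])

```text
t: 21.05
eef_pos: [551.1, 202.7, 299.7]
eef_rot: [2.31, 2.129, -0.001]
ft_force: [-1.3, -0.4, -0.3]
opening: 0.6
grasp_force: 0.0
```

Run:
```python
from h import *
G=Rt(0,-.0785);plan([551,208,208],G)
w=cam("wrist");print(telemetry.read_state()["eef_pos"])
p=proj(w,[551,208,243]);print(p)
# dark brown mask around knob top
hsv=cv2.cvtColor(w["img"],cv2.COLOR_RGB2HSV);m=cv2.inRange(hsv,(0,60,15),(14,255,90))
n,l,st,c=cv2.connectedComponentsWithStats(m)
for i in st[:,4].argsort()[::-1][1:5]:
  print(st[i],c[i].round(1),onz(w,*c[i],243).round(1))
save(w,"w8.png")
```

```text
turn [-0.     0.001 -0.001] shift [ 0.027 -0.003  0.459]
[551.17783459 202.72825951 299.91139092]
[323.85633786 212.26111735]
[ 309  175   34   71 1271] [325.3 201.3] [552.9 217.2 243. ]
[216  81  46  42 761] [229.9  93.5] [489.7 305.3 243. ]
[393  82  44  39 709] [422.8  94.8] [631.1 292.9 243. ]
[195 241  31  44 637] [208.5 262.6] [446.9 170.  243. ]
```

View pics/w8.png

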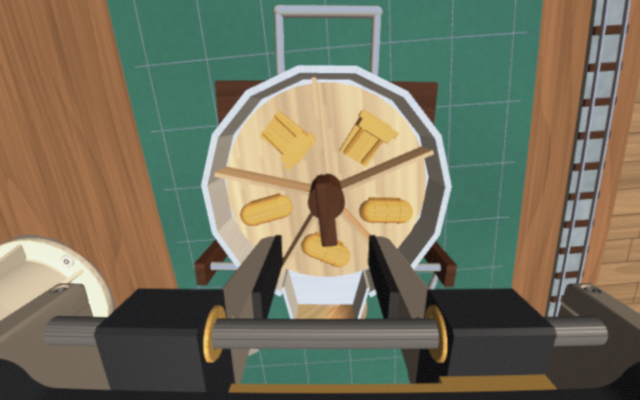

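The knob bar lies at (327,215), within 5 px of where I expected, and is turned about 7 degrees from the tool. The boilers are at (327,250), (266,209) and (386,210), and the stops are at the back. Descending to grip it.

jog_arm([
  [0,0,0,0.027,0.005,0.15,0.6],
  [0,0,0,0.027,0.005,0.3,0.6],
  [0,0,0,0.027,0.005,0.4,0.6],
  [0,0,0,0.027,0.005,0.459,0.6],
  [0,0,0,0.027,0.005,0.459,0.6],
  [0,0,0,0.027,0.005,0.459,0],
  [0,0,0,0.027,0.005,0.459,0],
  [0,0,0,0.027,0.005,0.459,0],
], grip_force=30)

```text
t: 21.9
eef_pos: [553.5, 210.0, 209.2]
eef_rot: [2.308, 2.13, 0.003]
ft_force: [0.6, -0.3, -0.1]
opening: 0.366
grasp_force: 0.0
```

jog_arm([
  [0,0,0,0,0,0,0],
  [0,0,0,0,0,0,0],
  [0,0,0,0,0,0,0],
  [0,0,0,0,0,0,0],
  [0,0,0,0,0,0,0],
  [0,0,0,0,0,0,0],
  [0,0,0,0,0,0,0],
  [0,0,0,0,0,0,0],
])

```text
t: 22.7
eef_pos: [552.8, 209.9, 208.4]
eef_rot: [2.308, 2.13, 0.0]
ft_force: [-2.5, -0.4, 4.9]
opening: 0.15
grasp_force: 30.0
```

Run:
```python
from h import *
s=telemetry.read_state();print(s["eef_pos"],s["opening"],s["grasp_force"],s["ft_force"],s["moment"],s["q"])
H=[551+172*np.cos(np.radians(85.5)),208+172*np.sin(np.radians(85.5)),167]
print("handle",H)
```

```text
[552.78670915 209.92051479 208.35921602] 0.15018530395524932 29.996329843997955 [-2.53432765 -0.42002413  4.93239312] [-0.04498467  0.44483099 -0.11497037] [ 3.60551143e-01  3.06921098e-01  1.71414908e+00 -2.91969418e-04
  1.12026557e+00  4.40805707e-01]
handle [np.float64(564.4949644651894), np.float64(379.469781402098), 167]
```

Run:
```python
from h import *
G=Rt(0,-.0785);H=Rt(0,1.4923)
plan([564.5,380,270],H)
print("joint est j6 ok; desc from 270 to 152:",118/200)
th=np.arange(0,.701,.02);x=-277*np.cos(th)+20*np.sin(th);z=20*np.cos(th)+277*np.sin(th)
for k in range(0,35,8):
  print(k,[[round(-(x[min(k+i,35)]-x[k])/200,3),round(-(z[min(k+i,35)]-z[k])/200,3)] for i in range(1,9)])
```

```text
turn [ 0.     0.    -0.786] shift [ 0.852 -0.01  -0.308]
joint est j6 ok; desc from 270 to 152: 0.59
0 [[np.float64(-0.002), np.float64(-0.028)], [np.float64(-0.005), np.float64(-0.055)], [np.float64(-0.008), np.float64(-0.083)], [np.float64(-0.012), np.float64(-0.11)], [np.float64(-0.017), np.float64(-0.138)], [np.float64(-0.022), np.float64(-0.165)], [np.float64(-0.028), np.float64(-0.192)], [np.float64(-0.034), np.float64(-0.219)]]
8 [[np.float64(-0.007), np.float64(-0.027)], [np.float64(-0.014), np.float64(-0.054)], [np.float64(-0.022), np.float64(-0.08)], [np.float64(-0.03), np.float64(-0.107)], [np.float64(-0.039), np.float64(-0.133)], [np.float64(-0.048), np.float64(-0.159)], [np.float64(-0.058), np.float64(-0.185)], [np.float64(-0.068), np.float64(-0.211)]]
16 [[np.float64(-0.011), np.float64(-0.026)], [np.float64(-0.022), np.float64(-0.051)], [np.float64(-0.034), np.float64(-0.076)], [np.float64(-0.047), np.float64(-0.101)], [np.float64(-0.059), np.float64(-0.125)], [np.float64(-0.073), np.float64(-0.15)], [np.float64(-0.087), np.float64(-0.174)], [np.float64(-0.101), np.float64(-0.198)]]
24 [[np.float64(-0.015), np.float64(-0.023)], [np.float64(-0.03), np.float64(-0.047)], [np.float64(-0.046), np.float64(-0.07)], [np.float64(-0.062), np.float64(-0.092)], [np.float64(-0.079), np.float64(-0.114)], [np.float64(-0.096), np.float64(-0.136)], [np.float64(-0.113), np.float64(-0.158)], [np.float64(-0.131), np.float64(-0.179)]]
32 [[np.float64(-0.018), np.float64(-0.021)], [np.float64(-0.037), np.float64(-0.041)], [np.float64(-0.056), np.float64(-0.061)], [np.float64(-0.056), np.float64(-0.061)], [np.float64(-0.056), np.float64(-0.061)], [np.float64(-0.056), np.float64(-0.061)], [np.float64(-0.056), np.float64(-0.061)], [np.float64(-0.056), np.float64(-0.061)]]
```

jog_arm([
  [0,0,0,0,0,0,0.5],
  [0,0,0,0,0,0,0.5],
  [0,0,0,0,0,-0.15,0.5],
  [0,0,0,0,0,-0.35,0.5],
  [0,0,-0.07,0.2,0,-0.4,0.5],
  [0,0,-0.14,0.4,0,-0.4,0.45],
  [0,0,-0.21,0.6,0,-0.4,0.45],
  [0,0,-0.28,0.84,0,-0.4,0.45],
])

```text
t: 23.5
eef_pos: [566.5, 378.2, 288.1]
eef_rot: [1.623, 2.689, -0.0]
ft_force: [1.3, -0.2, -0.1]
opening: 0.451
grasp_force: 0.0
```

jog_arm([
  [0,0,-0.5,0,0,0,0.45],
  [0,0,-0.5,0,0,0,0.45],
  [0,0,-0.5,0,0,0,0.45],
  [0,0,-0.5,0,0,0,0.45],
  [0,0,-0.5,0,0,0,0.45],
  [0,0,-0.5,0,0,0,0.45],
  [0,0,-0.5,0,0,0,0.45],
  [0,0,-0.5,0,0,0,0.45],
])

```text
t: 24.3
eef_pos: [566.3, 377.3, 287.6]
eef_rot: [0.14, 3.138, -0.001]
ft_force: [0.7, 0.2, 1.4]
opening: 0.45
grasp_force: 0.0
```

Run:
```python
from h import *
H=Rt(0,1.4923)
plan([564.5,380,152],H);w=cam("wrist")
g=cv2.cvtColor(w["img"],cv2.COLOR_RGB2GRAY)
for X in(-45,0,45):
  p=np.array([564.5,380,167.])+X*np.array([np.cos(np.radians(-4.5)),np.sin(np.radians(-4.5)),0]);print(proj(w,p))
p=proj(w,[564.5,380,167]);u,v=p.astype(int)
print(g[max(0,v-25):v+25,u].tolist(), w["img"][v,max(0,u-30):u+30:6].tolist())
```

```text
turn [-0.     0.    -0.005] shift [0.01  0.013 0.678]
[327.68648544 152.30067218]
[328.01928874 196.07742086]
[328.32119873 236.27000719]
[187, 186, 186, 186, 186, 187, 188, 185, 186, 185, 186, 186, 185, 185, 186, 185, 185, 187, 184, 184, 187, 187, 188, 186, 186, 185, 187, 190, 189, 191, 192, 189, 191, 187, 187, 186, 188, 187, 185, 184, 185, 187, 185, 185, 185, 185, 184, 185, 186, 187] [[86, 83, 65], [79, 140, 121], [78, 139, 120], [77, 140, 121], [188, 192, 187], [181, 188, 183], [78, 141, 121], [76, 140, 120], [77, 139, 120], [79, 140, 120]]
```

The bar is within about 3 px of the predicted place. Descending and gripping the handle.

jog_arm([
  [0,0,-0.005,0.01,0.0,0.2,0.45],
  [0,0,-0.005,0.01,0.0,0.4,0.45],
  [0,0,-0.005,0.01,0.0,0.6,0.45],
  [0,0,-0.005,0.01,0.0,0.678,0.45],
  [0,0,-0.005,0.01,0.0,0.678,0.45],
  [0,0,-0.005,0.01,0.0,0.678,0],
  [0,0,-0.005,0.01,0.0,0.678,0],
  [0,0,-0.005,0.01,0.0,0.678,0],
], grip_force=20)

```text
t: 25.15
eef_pos: [565.3, 378.1, 154.5]
eef_rot: [0.127, 3.136, 0.002]
ft_force: [0.5, -0.8, 0.2]
opening: 0.21
grasp_force: 0.0
```

jog_arm([
  [0,0,0,0,0,0,0],
  [0,0,0,0,0,0,0],
  [0,0,0,0,0,0,0],
  [0,0,0,0,0,0,0],
  [0,0,0,0,0,0,0],
  [0,0,0,0,-0.002,-0.028,0],
  [0,0,0,0,-0.005,-0.055,0],
  [0,0,0,0,-0.008,-0.083,0],
])

```text
t: 25.95
eef_pos: [564.5, 375.2, 169.2]
eef_rot: [0.127, 3.138, -0.002]
ft_force: [4.1, -3.5, -5.2]
opening: 0.105
grasp_force: 20.0
```

```bash
cat >> h.py <<'E'
def sp(a):
    # boilers: count golden pixels per region top view
    hsv=cv2.cvtColor(a["img"],cv2.COLOR_RGB2HSV);m=cv2.inRange(hsv,(17,110,120),(28,255,255));m[:,320:]=0;m[:130]=0;m[260:]=0;m[:,:185]=0
    n,l,st,c=cv2.connectedComponentsWithStats(m)
    print("gold",[(c[i].round(1).tolist(),int(st[i,4])) for i in range(1,n) if st[i,4]>6])
E
python3 - <<'E'
from h import *
s=telemetry.read_state();print(s["eef_pos"],s["opening"],s["grasp_force"],s["ft_force"],s["moment"])
a=cam("top");stack(a);sp(a)
E
```

```text
[564.4687113  375.24676329 169.21105441] 0.1048897831115825 20.007032454013824 [ 4.09896383 -3.52782235 -5.21437182] [-0.48005245 -0.88722507 -0.03734075]
stack r 14.872838020324707 [540.7   4.9  98. ] ell [27.4 28.8] [539.8   4.   98. ]
gold [([240.0, 180.0], 95), ([217.8, 182.4], 127), ([284.9, 201.4], 163), ([248.6, 200.3], 98), ([213.0, 203.5], 129), ([232.0, 214.9], 97)]
```

jog_arm([
  [0,0,0,0,-0.005,-0.027,0],
  [0,0,0,0,-0.01,-0.055,0],
  [0,0,0,0,-0.016,-0.082,0],
  [0,0,0,0,-0.022,-0.109,0],
  [0,0,0,0,-0.028,-0.136,0],
  [0,0,0,0,-0.034,-0.163,0],
  [0,0,0,0,-0.04,-0.19,0],
  [0,0,0,0,-0.047,-0.217,0],
])

```text
t: 26.8
eef_pos: [563.6, 366.3, 212.9]
eef_rot: [0.127, 3.138, -0.001]
ft_force: [6.1, -3.5, -6.0]
opening: 0.097
grasp_force: 20.0
```

jog_arm([
  [0,0,0,0,-0.008,-0.027,0],
  [0,0,0,0,-0.017,-0.053,0],
  [0,0,0,0,-0.027,-0.079,0],
  [0,0,0,0,-0.037,-0.105,0],
  [0,0,0,0,-0.048,-0.131,0],
  [0,0,0,0,-0.059,-0.157,0],
  [0,0,0,0,-0.07,-0.182,0],
  [0,0,0,0,-0.081,-0.207,0],
])

```text
t: 27.6
eef_pos: [562.3, 350.7, 254.6]
eef_rot: [0.127, 3.138, 0.001]
ft_force: [4.4, 0.9, -4.4]
opening: 0.098
grasp_force: 20.0
```

Run:
```python
from h import *
s=telemetry.read_state();print(s["eef_pos"],s["opening"],s["grasp_force"],s["ft_force"],s["moment"])
a=cam("top");stack(a);sp(a)
```

```text
[562.25076541 350.68732574 254.56449657] 0.09809491944291775 20.021692514419556 [ 4.37246006  0.86163671 -4.44682381] [ 0.23547611 -1.05466114 -0.09479638]
stack r 15.135858535766602 [538.4   7.5  98. ] ell [28.5 28.6] [539.7   5.6  98. ]
gold [([220.0, 181.0], 160), ([248.3, 179.2], 111), ([282.3, 201.4], 275), ([218.4, 203.5], 163), ([243.8, 215.7], 115)]
```

jog_arm([
  [0,0,0,0,-0.012,-0.025,0],
  [0,0,0,0,-0.025,-0.05,0],
  [0,0,0,0,-0.039,-0.074,0],
  [0,0,0,0,-0.053,-0.098,0],
  [0,0,0,0,-0.067,-0.122,0],
  [0,0,0,0,-0.082,-0.145,0],
  [0,0,0,0,-0.097,-0.168,0],
  [0,0,0,0,-0.113,-0.191,0],
])

```text
t: 28.45
eef_pos: [560.4, 329.1, 293.0]
eef_rot: [0.126, 3.138, 0.004]
ft_force: [3.9, 4.2, -1.3]
opening: 0.097
grasp_force: 20.0
```

```bash
cat >> h.py <<'E'
def boil(b):
    # scene view gold blobs near stack
    hsv=cv2.cvtColor(b["img"],cv2.COLOR_RGB2HSV);m=cv2.inRange(hsv,(17,150,90),(28,255,255));m[:200]=0;m[:,:310]=0
    n,l,st,c=cv2.connectedComponentsWithStats(m)
    print("scene gold",[(c[i].round(1).tolist(),int(st[i,4])) for i in range(1,n) if st[i,4]>8])
E
python3 - <<'E'
from h import *
s=telemetry.read_state();print(s["eef_pos"],s["opening"],s["ft_force"])
a=cam("top");stack(a);sp(a);b=cam("scene");boil(b);print(proj(b,[540,4,65]))
for n,d,c in(("zt.png",a,(240,180,320,240)),("zs.png",b,(330,200,400,260))):save(d,n,c,1)
E
```

```text
[560.3837386  329.07977157 292.96332607] 0.0973745391343871 [ 3.92434876  4.23401356 -1.30867225]
stack r 14.916534423828125 [539.1   6.5  98. ] ell [28.1 28.9] [539.8   5.5  98. ]
gold [([224.7, 180.2], 295), ([249.1, 179.4], 137), ([239.5, 191.5], 8), ([284.6, 201.2], 348), ([246.3, 194.4], 9), ([220.3, 203.2], 222), ([244.5, 215.2], 143)]
scene gold [([489.0, 223.3], 26), ([347.8, 224.1], 14), ([441.5, 231.8], 177), ([518.5, 226.8], 33), ([360.0, 234.7], 121), ([388.8, 249.1], 205), ([420.8, 252.0], 226)]
[359.78729201 233.04484744]
```

A boiler now lies in the bowl: the scene shows gold at (360,235) where the bowl's middle projects. Lowering the cradle.

jog_arm([
  [0,0,0,0,0.03,0.046,0],
  [0,0,0,0,0.059,0.094,0],
  [0,0,0,0,0.086,0.142,0],
  [0,0,0,0,0.113,0.191,0],
  [0,0,0,0,0.135,0.241,0],
  [0,0,0,0,0.157,0.293,0],
  [0,0,0,0,0.177,0.345,0],
  [0,0,0,0,0.194,0.398,0],
])

```text
t: 29.35
eef_pos: [563.4, 367.1, 210.9]
eef_rot: [0.126, 3.139, -0.001]
ft_force: [5.2, 0.8, -1.3]
opening: 0.101
grasp_force: 20.0
```

jog_arm([
  [0,0,0,0,0.013,0.054,0],
  [0,0,0,0,0.025,0.108,0],
  [0,0,0,0,0.036,0.163,0],
  [0,0,0,0,0.044,0.218,0],
  [0,0,0,0,0.05,0.265,0],
  [0,0,0,0,0.055,0.295,0],
  [0,0,0,0,0.055,0.3,0.2],
  [0,0,0,0,0.055,0.3,0.45],
])

```text
t: 30.15
eef_pos: [563.3, 376.9, 151.7]
eef_rot: [-0.127, -3.137, 0.003]
ft_force: [-0.8, 0.8, -0.8]
opening: 0.252
grasp_force: 0.0
```

Run:
```python
from h import *
s=telemetry.read_state();print(s["eef_pos"],s["opening"],s["ft_force"])
G=Rt(0,-.0785);P=[552,209]
plan([*P,288],G)
```

```text
[563.28234751 376.91000355 151.65041746] 0.25171523982960614 [-0.75333969  0.83479924 -0.82585087]
turn [-0.001  0.     0.784] shift [-0.01  -0.843 -0.68 ]
```

jog_arm([
  [0,0,0,0,0,0,0.45],
  [0,0,0,0,0,-0.15,0.45],
  [0,0,0,0,0,-0.35,0.45],
  [0,0,0.07,0,0,-0.55,0.45],
  [0,0,0.14,0,0,-0.68,0.5],
  [0,0,0.21,0,0,-0.68,0.6],
  [0,0,0.28,0,0,-0.68,0.6],
  [0,0,0.35,0,0,-0.68,0.6],
])

```text
t: 30.95
eef_pos: [563.9, 377.4, 288.8]
eef_rot: [1.204, 2.901, -0.0]
ft_force: [-0.5, -0.2, -0.4]
opening: 0.598
grasp_force: 0.0
```

jog_arm([
  [0,0,0.07,-0.1,-0.15,0,0.6],
  [0,0,0.14,-0.22,-0.3,0,0.6],
  [0,0,0.21,-0.35,-0.45,0,0.6],
  [0,0,0.28,-0.48,-0.6,0,0.6],
  [0,0,0.36,-0.551,-0.638,0,0.6],
  [0,0,0.434,-0.551,-0.638,0,0.6],
  [0,0,0.434,-0.551,-0.638,0,0.6],
  [0,0,0.434,-0.551,-0.638,0,0.6],
])

```text
t: 31.75
eef_pos: [552.5, 209.4, 288.5]
eef_rot: [2.302, 2.138, -0.0]
ft_force: [0.2, -0.4, 0.9]
opening: 0.599
grasp_force: 0.0
```

Run:
```python
from h import *
G=Rt(0,-.0785)
print(telemetry.read_state()["eef_pos"]);plan([552.5,209,209],G)
```

```text
[552.48981128 209.40804386 288.48612916]
turn [0.    0.    0.002] shift [-0.002  0.     0.397]
```

jog_arm([
  [0,0,0.002,0,0,0.2,0.6],
  [0,0,0.002,0,0,0.35,0.6],
  [0,0,0.002,0,0,0.395,0.6],
  [0,0,0.002,0,0,0.395,0],
  [0,0,0.002,0,0,0.395,0],
  [0,0,0.002,0,0,0.395,0],
  [0,0,0.002,0,0,0.395,0],
  [0,0,0.002,0,0,0.395,0],
], grip_force=40)

```text
t: 32.55
eef_pos: [553.1, 209.4, 210.4]
eef_rot: [2.31, 2.128, 0.002]
ft_force: [-0.4, 0.4, -0.2]
opening: 0.188
grasp_force: 0.0
```

jog_arm([
  [0,0,0,0,0,0,0],
  [0,0,0,0,0,0,0],
  [0,0,0,0,0,0,0],
  [0,0,-0.06,0,0,0,0],
  [0,0,-0.12,0,0,0,0],
  [0,0,-0.18,0,0,0,0],
  [0,0,-0.24,0,0,0,0],
  [0,0,-0.3,0,0,0,0],
])

```text
t: 33.35
eef_pos: [550.3, 208.9, 210.1]
eef_rot: [-1.571, -2.717, 0.005]
ft_force: [-14.7, -3.2, 14.1]
opening: 0.15
grasp_force: 40.0
```

jog_arm([
  [0,0,-0.06,0,0,0,0],
  [0,0,-0.12,0,0,0,0],
  [0,0,-0.18,0,0,0,0],
  [0,0,-0.24,0,0,0,0],
  [0,0,-0.3,0,0,0,0],
  [0,0,-0.328,0,0,0,0],
  [0,0,-0.328,0,0,0,0],
  [0,0,-0.328,0,0,0,0],
])

```text
t: 34.15
eef_pos: [548.5, 206.8, 210.0]
eef_rot: [-0.617, -3.073, 0.01]
ft_force: [-20.2, -10.9, 20.1]
opening: 0.153
grasp_force: 40.0
```

Run:
```python
from h import *
s=telemetry.read_state();print(s["eef_pos"],s["opening"],s["ft_force"],s["moment"])
G=Rt(0,-.0785+1.2566);plan([552.5,209,209],G)
b=cam("scene");boil(b);a=cam("top");stack(a)
G0=Rt(0,-.0785+1.2566);plan([564,378,288],Rt(0,1.4923),[552.5,209,288],G0)
```

```text
[548.48434177 206.82773503 209.9851731 ] 0.15282848365582788 [-20.17130902 -10.91478008  20.06754425] [-1.47661487  2.89031056  0.08278184]
turn [-0.004 -0.003 -0.002] shift [-0.014  0.018  0.005]
scene gold [([427.4, 218.8], 11), ([453.0, 221.7], 28), ([347.4, 223.0], 14), ([455.3, 226.8], 9), ([360.4, 234.2], 130), ([390.7, 239.6], 126), ([440.6, 233.5], 12), ([447.8, 260.2], 127), ([421.3, 280.6], 162)]
stack r 14.916534423828125 [539.1   6.5  98. ] ell [27.5 28.7] [539.6   4.1  98. ]
turn [ 0.     0.    -0.157] shift [0.27  0.803 0.   ]
```

jog_arm([
  [0,0,0,0,0,0,0.5],
  [0,0,0,0,0,0,0.5],
  [0,0,0,0,0,-0.15,0.5],
  [0,0,0,0,0,-0.35,0.45],
  [0,0,-0.08,0.07,0.2,-0.39,0.45],
  [0,0,-0.157,0.15,0.45,-0.39,0.45],
  [0,0,-0.157,0.22,0.65,-0.39,0.45],
  [0,0,-0.157,0.27,0.8,-0.39,0.45],
])

```text
t: 35.05
eef_pos: [564.9, 380.8, 287.3]
eef_rot: [0.127, 3.138, 0.001]
ft_force: [0.9, -0.7, -1.5]
opening: 0.45
grasp_force: 0.0
```

Run:
```python
from h import *
plan([564,377.5,152],Rt(0,1.4923));b=cam("scene");boil(b)
```

```text
turn [ 0.     0.001 -0.001] shift [ 0.004 -0.017  0.677]
scene gold [([349.4, 229.7], 18), ([360.4, 234.2], 130), ([504.9, 235.9], 28), ([390.5, 239.7], 125), ([424.0, 235.3], 30), ([545.8, 246.2], 83), ([524.0, 247.5], 16), ([447.7, 260.1], 130), ([421.3, 280.7], 160)]
```

jog_arm([
  [0,0,0,0,-0.017,0.2,0.45],
  [0,0,0,0,-0.017,0.4,0.45],
  [0,0,0,0,-0.017,0.6,0.45],
  [0,0,0,0,-0.017,0.677,0.45],
  [0,0,0,0,-0.017,0.677,0.45],
  [0,0,0,0,-0.017,0.677,0],
  [0,0,0,0,-0.017,0.677,0],
  [0,0,0,0,-0.017,0.677,0],
], grip_force=20)

```text
t: 35.9
eef_pos: [565.5, 375.0, 154.1]
eef_rot: [0.13, 3.136, 0.002]
ft_force: [-0.5, -0.3, 0.8]
opening: 0.213
grasp_force: 0.0
```

jog_arm([
  [0,0,0,0,0,0,0],
  [0,0,0,0,0,0,0],
  [0,0,0,0,0,0,0],
  [0,0,0,0,0,0,0],
  [0,0,0,0,0,0,0],
  [0,0,0,0,-0.002,-0.028,0],
  [0,0,0,0,-0.005,-0.055,0],
  [0,0,0,0,-0.008,-0.083,0],
])

```text
t: 36.7
eef_pos: [565.2, 375.0, 169.7]
eef_rot: [0.13, 3.136, 0.006]
ft_force: [1.5, 9.0, -2.9]
opening: 0.099
grasp_force: 20.0
```

jog_arm([
  [0,0,0,0,-0.005,-0.027,0],
  [0,0,0,0,-0.01,-0.055,0],
  [0,0,0,0,-0.016,-0.082,0],
  [0,0,0,0,-0.022,-0.109,0],
  [0,0,0,0,-0.028,-0.136,0],
  [0,0,0,0,-0.034,-0.163,0],
  [0,0,0,0,-0.04,-0.19,0],
  [0,0,0,0,-0.047,-0.217,0],
])

```text
t: 37.5
eef_pos: [564.4, 365.9, 213.5]
eef_rot: [0.13, 3.136, 0.008]
ft_force: [1.8, 8.7, -2.3]
opening: 0.097
grasp_force: 20.0
```

jog_arm([
  [0,0,0,0,-0.008,-0.027,0],
  [0,0,0,0,-0.017,-0.053,0],
  [0,0,0,0,-0.027,-0.079,0],
  [0,0,0,0,-0.037,-0.105,0],
  [0,0,0,0,-0.048,-0.131,0],
  [0,0,0,0,-0.059,-0.157,0],
  [0,0,0,0,-0.07,-0.182,0],
  [0,0,0,0,-0.081,-0.207,0],
])

```text
t: 38.3
eef_pos: [563.0, 350.1, 255.3]
eef_rot: [0.129, 3.136, 0.009]
ft_force: [1.1, 9.6, 0.7]
opening: 0.099
grasp_force: 20.0
```

Run:
```python
from h import *
s=telemetry.read_state();print(s["eef_pos"],s["opening"],s["ft_force"])
a=cam("top");stack(a);sp(a);boil(cam("scene"))
```

```text
[563.04387115 350.14381025 255.34762181] 0.09885455800600539 [1.06904802 9.56553608 0.70793004]
stack r 15.24397087097168 [540.    7.4  98. ] ell [27.7 28.9] [540.    4.8  98. ]
gold [([222.0, 174.4], 124), ([284.1, 201.0], 364), ([218.8, 199.7], 176), ([242.6, 213.3], 158)]
scene gold [([348.9, 225.4], 16), ([359.4, 232.8], 183), ([445.0, 240.4], 127), ([490.4, 239.7], 19), ([520.5, 244.0], 34), ([419.6, 262.9], 127)]
```

The second boiler has left the wheel and gold in the bowl has grown to 183 px. Lowering again.

jog_arm([
  [0,0,0,0,0.022,0.05,0],
  [0,0,0,0,0.043,0.102,0],
  [0,0,0,0,0.063,0.154,0],
  [0,0,0,0,0.081,0.207,0],
  [0,0,0,0,0.094,0.261,0],
  [0,0,0,0,0.106,0.315,0],
  [0,0,0,0,0.117,0.37,0],
  [0,0,0,0,0.125,0.425,0],
])

```text
t: 39.2
eef_pos: [565.3, 375.1, 169.5]
eef_rot: [0.13, 3.136, 0.008]
ft_force: [1.7, 9.2, -1.5]
opening: 0.104
grasp_force: 20.0
```

jog_arm([
  [0,0,0,0,0.005,0.04,0],
  [0,0,0,0,0.01,0.077,0],
  [0,0,0,0,0.01,0.082,0.2],
  [0,0,0,0,0.01,0.082,0.45],
  [0,0,0,0,0.01,0.082,0.45],
  [0,0,0,0,0.01,-0.1,0.45],
  [0,0,0,0,0.01,-0.35,0.45],
  [0,0,0,0,0.01,-0.6,0.6],
])

```text
t: 40.0
eef_pos: [564.0, 373.5, 289.9]
eef_rot: [-0.13, -3.138, 0.002]
ft_force: [0.8, 0.9, -0.3]
opening: 0.516
grasp_force: 0.0
```

Run:
```python
from h import *
s=telemetry.read_state();print(s["eef_pos"],s["opening"],s["ft_force"])
plan([548,206,290],Rt(0,-.0785+1.2566))
a=cam("top");stack(a);sp(a);boil(cam("scene"))
```

```text
[564.03098895 373.54018294 289.90558733] 0.5163339242925674 [ 0.80534146  0.89266064 -0.33006117]
turn [-0.001 -0.     0.155] shift [ 0.01  -0.841  0.001]
stack r 14.916534423828125 [539.1   6.5  98. ] ell [27.4 28.8] [539.7   4.   98. ]
gold [([221.9, 176.1], 86), ([286.4, 201.7], 315), ([217.3, 201.0], 111), ([243.5, 215.4], 100)]
scene gold [([357.6, 230.2], 271), ([421.7, 229.5], 141), ([499.9, 228.2], 25), ([522.2, 241.5], 26), ([547.7, 242.3], 92), ([443.8, 257.0], 138), ([419.7, 279.3], 159)]
```

Two boilers are in (271 px, against 130 for one). The last boiler is at +144° from the spout, so I'll grip the knob at its current angle and turn it by -144°.

jog_arm([
  [0,0,0.07,0,-0.2,0,0.6],
  [0,0,0.155,0.01,-0.45,0,0.6],
  [0,0,0.155,0.01,-0.65,0,0.6],
  [0,0,0.155,0.01,-0.84,0,0.6],
  [0,0,0.155,0.01,-0.84,0,0.6],
  [0,0,0.155,0.01,-0.84,0.2,0.6],
  [0,0,0.155,0.01,-0.84,0.39,0.6],
  [0,0,0.155,0.01,-0.84,0.4,0.6],
])

```text
t: 40.9
eef_pos: [545.8, 206.1, 204.2]
eef_rot: [-0.612, -3.075, 0.006]
ft_force: [0.0, -0.5, -0.4]
opening: 0.599
grasp_force: 0.0
```

jog_arm([
  [0,0,0,0,0,0,0],
  [0,0,0,0,0,0,0],
  [0,0,0,0,0,0,0],
  [0,0,0,0,0,0,0],
  [0,0,0,0,0,0,0],
  [0,0,0,0,0,0,0],
  [0,0,0,0,0,0,0],
  [0,0,0,0,0,0,0],
], grip_force=40)

```text
t: 41.7
eef_pos: [548.7, 206.7, 209.2]
eef_rot: [0.613, 3.08, -0.001]
ft_force: [-2.2, -1.5, 5.5]
opening: 0.147
grasp_force: 40.0
```

Run:
```python
from h import *
s=telemetry.read_state();print(s["eef_pos"],s["opening"],s["grasp_force"],s["ft_force"],s["moment"])
plan([548,206,210],Rt(0,-.0785+1.2566))
```

```text
[548.74307222 206.67900999 209.15109595] 0.1465411096223771 40.001288652420044 [-2.2106279  -1.52391788  5.53225775] [-0.34455017  0.1453645  -0.01430135]
turn [-0.     0.001 -0.   ] shift [ 0.002 -0.005 -0.004]
```

jog_arm([
  [0,0,0.06,0,0,0,0],
  [0,0,0.12,0,0,0,0],
  [0,0,0.18,0,0,0,0],
  [0,0,0.24,0,0,0,0],
  [0,0,0.3,0,0,0,0],
  [0,0,0.36,0,0,0,0],
  [0,0,0.42,0,0,0,0],
  [0,0,0.48,0,0,0,0],
])

```text
t: 42.5
eef_pos: [551.4, 208.7, 209.5]
eef_rot: [1.97, 2.443, 0.01]
ft_force: [11.1, 6.8, -1.5]
opening: 0.151
grasp_force: 40.0
```

jog_arm([
  [0,0,0.06,0,0,0,0],
  [0,0,0.12,0,0,0,0],
  [0,0,0.18,0,0,0,0],
  [0,0,0.24,0,0,0,0],
  [0,0,0.3,0,0,0,0],
  [0,0,0.36,0,0,0,0],
  [0,0,0.42,0,0,0,0],
  [0,0,0.48,0,0,0,0],
])

```text
t: 43.3
eef_pos: [554.8, 207.7, 209.7]
eef_rot: [2.875, 1.257, 0.02]
ft_force: [24.5, -0.4, -10.6]
opening: 0.15
grasp_force: 40.0
```

Run:
```python
from h import *
s=telemetry.read_state();print(s["eef_pos"],s["opening"],s["grasp_force"],s["ft_force"],s["moment"],s["q"][5])
plan([549,206.5,210],Rt(0,-.0785-1.2566))
```

```text
[554.8023152  207.67106504 209.71749412] 0.1495230742778275 40.03525972366333 [ 24.51657292  -0.354407   -10.57412796] [ 0.27982346 -3.43975385  0.17952237] 1.1051705808722334
turn [ 0.002 -0.006  0.294] shift [-0.024 -0.017 -0.002]
```

jog_arm([
  [0,0,0.06,0.014,0.015,0,0],
  [0,0,0.12,0.014,0.015,0,0],
  [0,0,0.18,0.014,0.015,0,0],
  [0,0,0.24,0.014,0.015,0,0],
  [0,0,0.295,0.014,0.015,0,0],
  [0,0,0.297,0.014,0.015,0,0],
  [0,0,0.297,0.014,0.015,0,0],
  [0,0,0.297,0.014,0.015,0,0],
])

```text
t: 44.1
eef_pos: [556.0, 206.0, 209.2]
eef_rot: [3.118, 0.367, 0.01]
ft_force: [11.7, -5.9, -2.3]
opening: 0.148
grasp_force: 40.0
```

Run:
```python
from h import *
s=telemetry.read_state();print(s["eef_pos"],s["opening"],s["grasp_force"],s["ft_force"],s["moment"],s["q"][5])
plan([549,206.5,210],Rt(0,-.0785-1.2566))
a=cam("top");stack(a);sp(a);boil(cam("scene"))
```

```text
[555.98748599 206.04975517 209.23396232] 0.1481106440991525 39.99338150024414 [11.65935922 -5.85383413 -2.31536231] [-0.88278532 -1.74725025 -0.09895317] 1.6923289621072346
turn [ 0.001 -0.003 -0.001] shift [-0.033 -0.01  -0.004]
stack r 14.872838020324707 [540.7   4.9  98. ] ell [27.5 28.7] [539.7   4.1  98. ]
gold [([234.5, 187.3], 42), ([286.2, 201.5], 320), ([249.0, 207.4], 93)]
scene gold [([426.0, 206.9], 31), ([426.0, 218.8], 13), ([357.9, 230.4], 262), ([407.0, 231.0], 183), ([405.7, 259.3], 289), ([445.2, 278.3], 303)]
```

The last boiler is at the spout. For the handle I'll use the half-turned grasp, so Y signs flip.

Run:
```python
from h import *
plan([564,377,288],Rt(0,1.4923-np.pi))
```

```text
turn [ 0.001 -0.003  0.157] shift [ 0.24  -0.821 -0.394]
```

jog_arm([
  [0,0,0,0,0,0,0.5],
  [0,0,0,0,0,0,0.5],
  [0,0,0,0,0,-0.15,0.5],
  [0,0,0,0,0,-0.35,0.45],
  [0,0,0.08,0.06,-0.2,-0.394,0.45],
  [0,0,0.157,0.13,-0.45,-0.394,0.45],
  [0,0,0.157,0.2,-0.65,-0.394,0.45],
  [0,0,0.157,0.24,-0.82,-0.394,0.45],
])

```text
t: 45.0
eef_pos: [560.8, 380.2, 287.1]
eef_rot: [-3.139, 0.124, -0.0]
ft_force: [0.3, -1.2, -0.1]
opening: 0.45
grasp_force: 0.0
```

Run:
```python
from h import *
print(telemetry.read_state()["eef_pos"]);plan([564,377,152],Rt(0,1.4923-np.pi));a=cam("top");sp(a)
```

```text
[560.7694799  380.16910609 287.08045547]
turn [-0. -0. -0.] shift [0.017 0.015 0.675]
gold [([237.4, 185.5], 112), ([208.8, 188.9], 117), ([286.2, 201.6], 323), ([249.1, 207.4], 95)]
```

jog_arm([
  [0,0,0,0.017,0.015,0.2,0.45],
  [0,0,0,0.017,0.015,0.4,0.45],
  [0,0,0,0.017,0.015,0.6,0.45],
  [0,0,0,0.017,0.015,0.675,0.45],
  [0,0,0,0.017,0.015,0.675,0.45],
  [0,0,0,0.017,0.015,0.675,0],
  [0,0,0,0.017,0.015,0.675,0],
  [0,0,0,0.017,0.015,0.675,0],
], grip_force=20)

```text
t: 45.85
eef_pos: [565.4, 374.9, 154.3]
eef_rot: [-3.138, 0.124, -0.005]
ft_force: [0.2, -0.1, 0.6]
opening: 0.21
grasp_force: 0.0
```

jog_arm([
  [0,0,0,0,0,0,0],
  [0,0,0,0,0,0,0],
  [0,0,0,0,0,0,0],
  [0,0,0,0,0,0,0],
  [0,0,0,0,0,0,0],
  [0,0,0,0,0.002,-0.028,0],
  [0,0,0,0,0.005,-0.055,0],
  [0,0,0,0,0.008,-0.083,0],
])

```text
t: 46.65
eef_pos: [565.1, 375.0, 169.9]
eef_rot: [-3.135, 0.124, -0.004]
ft_force: [1.8, 7.3, -3.4]
opening: 0.103
grasp_force: 20.0
```

jog_arm([
  [0,0,0,0,0.005,-0.027,0],
  [0,0,0,0,0.01,-0.055,0],
  [0,0,0,0,0.016,-0.082,0],
  [0,0,0,0,0.022,-0.109,0],
  [0,0,0,0,0.028,-0.136,0],
  [0,0,0,0,0.034,-0.163,0],
  [0,0,0,0,0.04,-0.19,0],
  [0,0,0,0,0.047,-0.217,0],
])

```text
t: 47.45
eef_pos: [564.3, 365.9, 213.7]
eef_rot: [-3.134, 0.124, -0.005]
ft_force: [1.5, 8.1, -0.8]
opening: 0.099
grasp_force: 20.0
```

jog_arm([
  [0,0,0,0,0.008,-0.027,0],
  [0,0,0,0,0.017,-0.053,0],
  [0,0,0,0,0.027,-0.079,0],
  [0,0,0,0,0.037,-0.105,0],
  [0,0,0,0,0.048,-0.131,0],
  [0,0,0,0,0.059,-0.157,0],
  [0,0,0,0,0.07,-0.182,0],
  [0,0,0,0,0.081,-0.207,0],
])

```text
t: 48.25
eef_pos: [562.9, 350.1, 255.5]
eef_rot: [-3.133, 0.124, -0.005]
ft_force: [1.5, 10.3, 1.4]
opening: 0.101
grasp_force: 20.0
```

Run:
```python
from h import *
s=telemetry.read_state();print(s["eef_pos"],s["opening"],s["ft_force"])
a=cam("top");stack(a);sp(a);boil(cam("scene"))
```

```text
[562.8983193  350.1484391  255.51682329] 0.1012406942434367 [ 1.51128891 10.29053204  1.41794031]
stack r 14.916534423828125 [539.1   6.5  98. ] ell [27.7 28.8] [539.8   4.5  98. ]
gold [([240.3, 184.8], 145), ([221.3, 187.9], 178), ([285.6, 201.4], 366), ([251.0, 207.1], 108)]
scene gold [([405.2, 227.6], 155), ([357.7, 230.4], 263), ([491.7, 225.7], 44), ([374.5, 227.2], 10), ([489.8, 239.2], 18), ([402.3, 250.3], 284), ([429.4, 253.8], 395)]
```

This boiler hasn't slid yet, as the snag note allows. Raising further.

jog_arm([
  [0,0,0,0,0.012,-0.025,0],
  [0,0,0,0,0.025,-0.05,0],
  [0,0,0,0,0.039,-0.074,0],
  [0,0,0,0,0.053,-0.098,0],
  [0,0,0,0,0.067,-0.122,0],
  [0,0,0,0,0.082,-0.145,0],
  [0,0,0,0,0.097,-0.168,0],
  [0,0,0,0,0.113,-0.191,0],
])

```text
t: 49.15
eef_pos: [561.0, 328.1, 294.3]
eef_rot: [-3.132, 0.123, -0.005]
ft_force: [-0.1, 13.0, 4.5]
opening: 0.096
grasp_force: 20.0
```

Run:
```python
from h import *
s=telemetry.read_state();print(s["eef_pos"],s["opening"],s["ft_force"])
a=cam("top");stack(a);sp(a);boil(cam("scene"))
```

```text
[561.00868972 328.10885636 294.27155573] 0.09637708685238082 [-0.09261896 12.96726229  4.48242878]
stack r 14.916534423828125 [539.1   6.5  98. ] ell [28.  28.9] [539.9   5.4  98. ]
gold [([224.8, 184.9], 306), ([250.2, 180.2], 186), ([242.1, 195.8], 17), ([285.5, 201.4], 378), ([251.5, 206.7], 133)]
scene gold [([488.6, 208.3], 45), ([403.9, 226.0], 135), ([431.9, 219.1], 9), ([489.5, 223.3], 30), ([357.4, 230.2], 257), ([426.9, 246.0], 382), ([386.4, 248.2], 259)]
```

jog_arm([
  [0,0,0,0,0.016,-0.023,0],
  [0,0,0,0,0.033,-0.045,0],
  [0,0,0,0,0.05,-0.067,0],
  [0,0,0,0,0.068,-0.089,0],
  [0,0,0,0,0.086,-0.11,0],
  [0,0,0,0,0.104,-0.131,0],
  [0,0,0,0,0.123,-0.151,0],
  [0,0,0,0,0.138,-0.167,0],
])

```text
t: 50.05
eef_pos: [558.7, 300.8, 328.3]
eef_rot: [-3.131, 0.123, -0.006]
ft_force: [-1.2, 11.6, 7.0]
opening: 0.101
grasp_force: 20.0
```

Run:
```python
from h import *
s=telemetry.read_state();print(s["eef_pos"],s["opening"],s["ft_force"])
a=cam("top");stack(a);sp(a);b=cam("scene");boil(b)
P=np.array([551,207.9,2]);e=np.array([np.cos(np.radians(-94.5)),np.sin(np.radians(-94.5)),0])
save(b,"snag.png",(320,190,500,310),4)
# angular position of blobs about the wheel in the tipped plane from top view
for u,v in((251.5,206.7),):
  print(onz(a,u,v,130)-P,e)
```

```text
[558.66353471 300.76356892 328.2912344 ] 0.10105056353344298 [-1.16819438 11.59531767  6.987723  ]
stack r 14.968585968017578 [540.4   5.2  98. ] ell [28. 29.] [539.8   5.4  98. ]
gold [([234.0, 193.5], 2175), ([188.0, 188.5], 14), ([285.2, 201.8], 424)]
scene gold [([481.2, 204.2], 26), ([360.0, 230.1], 342), ([421.6, 237.1], 295), ([384.6, 245.3], 210)]
[-33.03659771 -75.44281311 128.        ] [-0.0784591  -0.99691733  0.        ]
```

The third boiler has left the wheel (the scene blob at (404,226) is gone) and the bowl's gold has grown to 342 px. Letting the cradle down.

jog_arm([
  [0,0,0,0,-0.036,0.04,0],
  [0,0,0,0,-0.071,0.081,0],
  [0,0,0,0,-0.105,0.123,0],
  [0,0,0,0,-0.138,0.167,0],
  [0,0,0,0,-0.168,0.213,0],
  [0,0,0,0,-0.197,0.26,0],
  [0,0,0,0,-0.225,0.308,0],
  [0,0,0,0,-0.251,0.358,0],
])

```text
t: 50.95
eef_pos: [563.0, 350.2, 255.3]
eef_rot: [-3.134, 0.124, -0.006]
ft_force: [-0.4, 7.7, 2.4]
opening: 0.1
grasp_force: 20.0
```

jog_arm([
  [0,0,0,0,-0.022,0.05,0],
  [0,0,0,0,-0.043,0.102,0],
  [0,0,0,0,-0.063,0.154,0],
  [0,0,0,0,-0.081,0.207,0],
  [0,0,0,0,-0.094,0.261,0],
  [0,0,0,0,-0.106,0.315,0],
  [0,0,0,0,-0.117,0.37,0],
  [0,0,0,0,-0.125,0.425,0],
])

```text
t: 51.75
eef_pos: [565.2, 375.0, 169.7]
eef_rot: [-3.134, 0.124, -0.005]
ft_force: [1.8, 9.2, -1.2]
opening: 0.102
grasp_force: 20.0
```

jog_arm([
  [0,0,0,0,-0.005,0.04,0],
  [0,0,0,0,-0.01,0.077,0],
  [0,0,0,0,-0.01,0.082,0.2],
  [0,0,0,0,-0.01,0.082,0.45],
  [0,0,0,0,-0.01,0.082,0.45],
  [0,0,0,0,-0.01,-0.1,0.45],
  [0,0,0,0,-0.01,-0.35,0.45],
  [0,0,0,0,-0.01,-0.6,0.45],
])

```text
t: 52.55
eef_pos: [563.9, 373.5, 290.1]
eef_rot: [3.138, -0.125, -0.001]
ft_force: [0.6, 0.1, 0.4]
opening: 0.452
grasp_force: 0.0
```

Run:
```python
from h import *
s=telemetry.read_state();print(s["t"],s["eef_pos"],s["opening"],s["ft_force"])
a=cam("top");stack(a);sp(a);b=cam("scene");boil(b)
# boilers in the bowl: pixel extents in scene, mapped at z=75
hsv=cv2.cvtColor(b["img"],cv2.COLOR_RGB2HSV);m=cv2.inRange(hsv,(17,150,90),(28,255,255));m[:200]=0;m[:,:320]=0;m[:,385:]=0;m[262:]=0
v,u=np.nonzero(m);P=np.array([onz(b,x,y,75)[:2] for x,y in zip(u,v)]);r=np.hypot(*(P-[535,3.5]).T);print(P.min(0),P.max(0),r.max(),len(r))
# handle at level? bright bar check
H=np.array([564.5,379.5,167.]);p=proj(a,H);print(p);i,j=p.round().astype(int)[::-1];print(a["img"][i,j-4:j+5].max(axis=1))
```

```text
52.55 [563.89529821 373.50072363 290.11942392] 0.45191113276603995 [0.57737323 0.11950879 0.40063197]
stack r 14.891593933105469 [539.4   5.9  98. ] ell [27.5 28.7] [539.6   3.8  98. ]
gold [([247.9, 179.9], 90), ([219.2, 189.5], 86), ([285.3, 201.9], 404)]
scene gold [([357.7, 230.5], 317), ([514.9, 222.2], 16), ([512.3, 235.5], 51), ([552.1, 245.6], 16), ([389.5, 255.7], 236), ([429.9, 268.6], 334)]
[487.21734509 -50.27565768] [611.87175316 115.29736351] 119.25620993446483 375
[183.46600455 192.34330562]
[75 76 80 84 83 76 72 68 78]
```

jog_arm([
  [0,0,0,0,0.2,-0.1,0.45],
  [0,0,0,0,0.4,-0.2,0.45],
  [0,0,0,0,0.6,-0.2,0.45],
  [0,0,0,0,0.8,-0.2,0.45],
  [0,0,0,0,1,-0.2,0.45],
  [0,0,0,0,1,-0.2,0.45],
  [0,0,0,0,1,-0.2,0.45],
  [0,0,0,0,1,-0.2,0.45],
])

```text
t: 53.45
eef_pos: [548.6, 175.5, 328.7]
eef_rot: [-3.139, 0.124, -0.001]
ft_force: [-0.5, 0.2, -0.8]
opening: 0.452
grasp_force: 0.0
```

jog_arm([
  [0,0,0,0,0.2,0,0.45],
  [0,0,0,0,0.4,0,0.45],
  [0,0,0,0,0.6,0,0.45],
  [0,0,0,0,0.8,0,0.45],
  [0,0,0,0,0.85,0,0.45],
  [0,0,0,0,0.85,0,0.45],
  [0,0,0,0,0.85,0,0.45],
  [0,0,0,0,0.85,0,0.45],
])

```text
t: 54.25
eef_pos: [535.3, 6.9, 328.6]
eef_rot: [-3.139, 0.122, -0.0]
ft_force: [-0.1, 0.4, 0.7]
opening: 0.454
grasp_force: 0.0
```

Run:
```python
from h import *
print(telemetry.read_state()["eef_pos"])
w=cam("wrist");print(proj(w,[539,4,70]))
hsv=cv2.cvtColor(w["img"],cv2.COLOR_RGB2HSV)
t=np.linspace(0,2*np.pi,60);C=np.array([proj(w,[539.5+54*np.cos(x),4+54*np.sin(x),98]) for x in t]);print("rim px",C.min(0),C.max(0))
m=cv2.inRange(hsv,(17,150,90),(28,255,255));n,l,st,c=cv2.connectedComponentsWithStats(m)
for i in range(1,n):
  if st[i,4]>60: print(st[i],c[i].round(),onz(w,*c[i],72).round())
m=cv2.erode(m,np.ones((5,5)));n,l,st,c=cv2.connectedComponentsWithStats(m)
print("eroded",[(c[i].round().tolist(),int(st[i,4])) for i in range(1,n) if st[i,4]>25])
a=cam("top");p=proj(a,[564.5,379.5,167.]);i,j=p.round().astype(int)[::-1];print(a["img"][i,j-5:j+6].max(axis=1))
```

```text
[535.31861292   6.85354402 328.60350756]
[326.16575291 170.983196  ]
rim px [287.56696349 134.6684594 ] [364.88891592 210.97816675]
[198 105  23  25  99] [211. 118.] [628. 162.  72.]
[309 148  48  45 511] [331. 173.] [536.  -3.  72.]
[515 221  33  37 336] [526. 234.] [ 414. -307.   72.]
[ 545  223   38   44 1197] [564. 243.] [ 393. -375.   72.]
[523 253  30  23 429] [537. 265.] [ 356. -334.   72.]
[229 306  17  57 373] [236. 335.] [256. 187.  72.]
[404 306  15  25 175] [411. 315.] [ 275. -124.   72.]
[407 334  14  29 178] [414. 352.] [ 193. -131.   72.]
[ 202  376  327   17 3104] [388. 386.] [116. -82.  72.]
eroded [([332.0, 181.0], 41), ([524.0, 234.0], 99), ([565.0, 242.0], 864), ([536.0, 265.0], 209), ([410.0, 314.0], 43), ([234.0, 355.0], 26), ([414.0, 355.0], 46), ([410.0, 385.0], 1627)]
[130 130 130 137 153 167 163 146 133 132 133]
```

Run:
```python
from h import *
w=cam("wrist");hsv=cv2.cvtColor(w["img"],cv2.COLOR_RGB2HSV)
sub=hsv[130:215,283:370]
for S in(105,120,135):
  m=cv2.inRange(sub,(14,S,50),(32,255,255));print(S,int((m>0).sum()))
m=cv2.inRange(sub,(14,120,50),(32,255,255))
for r in m[::3,::2]:print("".join("#" if x else "." for x in r))
```

```text
105 3701
120 3031
135 1756
............................................
............................................
............................................
...............##############...............
............####################............
..........########################..........
........###########################.........
.......#########....################........
......###########..#########.########.......
.....#######################.#########......
.....##################################.....
....###################################.....
....###################################.....
....####################################....
....####################################....
.....##################################.....
.....#########################........#.....
.....########################...............
.....#######################................
......###############...##..................
.......#############........................
........###########.........................
.........######.............................
...........###..............................
............................................
............................................
............................................
............................................
............................................
```

Run:
```python
from h import *
w=cam("wrist");hsv=cv2.cvtColor(w["img"],cv2.COLOR_RGB2HSV).astype(int)
sub=hsv[134:213:2,285:369:2]
for r in sub:print("".join(".123456789"[min(9,max(0,(x[1]-100)//15))] for x in r)," ","".join("0123456789"[min(9,x[2]//26)] for x in r))
```

```text
........1.......................1......1.1   444444444445677788877777777765444444444444
.1.1..............111111..........1.......   444444444567877777665666667777654444444444
.1....1.......11112211111111........111.11   444444445777776544444444445677775444444444
..1.1.......111111212112121211......1.....   444444457887654444444443333456777654444444
...........12221111221112111111...........   444444578875444444444444333334577765555555
...1.....111212221211111111121211.........   554445787654444444444444433333346776544444
........12211122212111111111211111........   885457886545554444444444444333334677644444
.......121111111111123333211221211.....1..   985578865555554445567777544444444477754444
......11122111111..2222333211111121.....1.   985588755555544567788888864444444457775444
......112111221...122222332212121121.....1   886887555555556788888888886545554445776444
.....11111223331..222222331111211111.....1   777886555556888788888888887855555555677544
....11221232222321332222342.122222221.....   766775555578888878888888887876666555577644
....112223322223443322223332233333221.....  
[... 1719 characters left out ...]
......1111111..........................   997556777778888888887777777777778787544444
...........1111.......................1.1.   998555577777888888877777777777778875444444
.............11...........................   998544457887788887777777777777777654544444
...................................1...1..   998544445788878777777777777777775544445545
..........................................   998544444557888777777777777777654444445544
...................................1..1..1   998544444445677877777777777765544444444454
.....1..11.1....................11........   998544444444445677777777765544444444444445
..........11...............1..1..1...1..11   888644444444444455555555544444444444444454
```

The brightness map shows three barrels, all inside the rim: one upright on the left, one at the top middle and one diagonal on the right. The wheel holds only the two stops, and the handle is back at its level position. Handing in.

```bash
python3 -c "
from h import *
print(workorder.finish_job())"
```

```text
the job is handed in; nothing more can be done
None
```

I handed the job in at about 54 s; the hand-in gave no verdict, but my last checks showed all three bowls nested about 5 mm off the patch centre, all three boilers in the top bowl, both stops in the wheel and the carousel level.

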